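# Pack and lock the sample transport case

### The arm

A 6-joint arm with a two-finger parallel gripper is mounted at the origin on the work surface. World frame = base frame: x ahead of the robot, y to its left, z up, the work surface at z = 0. Lengths are in mm, angles in rad, forces in N, time in s.
With the tool pointing down it reaches from about 275 to 825 mm from the base axis. Payload 5.2 kg.
Tool frame: the origin (TCP) lies on the centre line of the jaws, within the pads' length; the fingertips stand 19 mm ahead of it and the grasp point (between the pads) is the TCP; y points along the fingers, z is the direction in which the jaws open and shut, and the axes are right-handed (so a half turn about y gives the same grasp; the last joint's range is limited). The gripper opens to 93 mm and grips with 3 to 60 N. Pads are 15 mm wide; open, the fingers measure 128 mm over their backs; the gripper's body (75 mm by 188 mm) begins 65 mm behind the grasp point.
Start: joints at [-1.325, 0.259, 1.535, -0, 1.348, -0.203], TCP at [238.657, -495.528, 237.653] pointing down, gripper open.
Joint ranges: [-3.14, 3.14], [-0.91, 2.08], [0.19, 2.58], [-1.22, 4.36], [0.22, 2.71], [-3.12, 3.12]. Speed limits (rad/s): [2.57, 2.57, 3.14, 3.14, 3.14, 3.14].

### API

Orientations are given as a unit quaternion [w, x, y, z].
In Python, from plant import ctrl, vision, hand_in gives the robot as it stands.
- The arm moves only by the tool carry_out, never from a script. Its argument "commands" is a list of rows, each a list of 7 numbers: the shift along the tool's x, y, z in m, then the turn, a rotation vector about the tool's x, y, z in rad, then the finger opening in m, from 0 to 0.093. In form: [[tx, ty, tz, ax, ay, az, hand], ...]. A call has 1 to 12 rows; each row shifts and turns the commanded pose from where the row before left it, along the tool's axes as they then stand; what a row does not reach is not made up. A row lasts 1/8 s, in which the tool goes at most 62.5 mm and 10.7 degrees, less where a joint would pass 70% of its speed; a pose out of reach is approached as far as the arm can. A call is refused whole if a number of a shift passes 0.0625 or a number of a turn 0.188, either way. A call with a gripper value outside its range is refused whole. The fingers move at their own pace and stop on an object; "force" is the grip in N (left out, the last holds). Time passes only in rows, so rows that do not move let the fingers close. It gives the time, the measured TCP pose, the force and the opening at its end, in the units of the state.
- ctrl.sense(): the state, without advancing time (a new reading comes with each control period).
- vision.camera(name): name is "side" or "top"; returns a dict with "pixels" (420x560x3 uint8, red, green, blue), "range_z" (420x560 float32, mm along the optical axis (not along the pixel's ray), 0 where there is no reading), "intrinsics" (3x3 intrinsics, pixels), "k1" (the pictures are not rectified: a ray, as slopes to the right and down, at radius r is drawn at 1 + k1 r^2 times it, then the intrinsics apply), "R" (3x3) and "t" (3): a world point X has camera coordinates R X + t. Camera axes: x right, y down, z forward; pixel columns grow to the right and rows downward; lengths in mm; the calibration is good to about 2 mm. A picture is of the moment at which its call begins.
- hand_in(): hands the job in, once; it reports no verdict.
The state is a dict: "t": time; "joint_positions": joint angles; "qd": joint speeds; "joint_efforts": joint torques, N m; "ee_pos": TCP position; "tcp_rot": TCP orientation; "ft_force": force on the tool from outside, world axes, zero at the start; "torque": the same for the moment, N m; "finger_gap": finger opening in mm.
Only numpy, scipy, OpenCV 4.12 (cv2) and the standard library are available. Lean on these libraries where they do the work, as an engineer would, in place of code of your own. Each camera call takes 0.05 s, during which the arm holds its last target.

### The job

Pack the sample jars for transport: stand every amber jar upright in the grey case, gripping the glass gently, and push the clear lid fully shut. Then press the whole seal bar on the front ledge down flat by running the hand roller firmly along it, and after that strike both latch pins fully home with the mallet, using no other thing on links and pins than the tool meant for them. Leave the roller on its wheels and the mallet upright on its head, both on the tool mat, and do not disturb the beaker, dish and weight.

Things in the scene. Friction and masses are not known exactly. Their poses are not given: they have to be found in the camera images.
- case: Grey open transport case fixed to the bench, outside 130 (x) x 280 (y) x 80 mm high, walls and floor 5 mm, inside 120 x 270 mm. Origin: centre of its underside, on the bench; z up; its -x side is the front, facing the robot, where a ledge 65 mm wide and 280 mm long, top 80 mm above the bench, adjoins the wall. The case's yaw varies by about 0.15 rad.
- lid (a joint): Clear plastic lid, 130 x 280 x 8 mm, hinged on the top of the far (+x) wall, the hinge axis along y at case x = +65, z = 80 mm. 0 = shut flat on the case, 1.57 = standing upright; starts about 1.6 to 1.8 rad (leaning slightly away from the robot). Stiff hinge (0.14 N m): it stays where it is left and can be pushed shut on its outer face with closed fingertips. A black knob 35 mm tall stands on the outer face at mid-width, 30 mm from the free edge.
- seal_mid (a point): Middle of the seal bar: six white rigid links in a straight row along the case's y on the front ledge (case x = -99 mm), each 24 x 24.4 mm, pitch 25 mm, so link centres at y = -62.5 ... +62.5 mm from here. This point lies at the height of the links' tops when seated (82 mm above the bench); a raised link stands 6 mm higher. Axes as the case.
- link0 (a joint): Seal bar link 0 (link 0 at the case's -y end, link 5 at +y): 0 = raised, 0.006 m = seated. Sprung, with a stiff catch: it takes 4 to 5 N to press down and then stays as far down as it was pressed.
- link1 (a joint): Seal bar link 1 (link 0 at the case's -y end, link 5 at +y): 0 = raised, 0.006 m = seated. Sprung, with a stiff catch: it takes 4 to 5 N to press down and then stays as far down as it was pressed.
- link2 (a joint): Seal bar link 2 (link 0 at the case's -y end, link 5 at +y): 0 = raised, 0.006 m = seated. Sprung, with a stiff catch: it takes 4 to 5 N to press down and then stays as far down as it was pressed.
- link3 (a joint): Seal bar link 3 (link 0 at the case's -y end, link 5 at +y): 0 = raised, 0.006 m = seated. Sprung, with a stiff catch: it takes 4 to 5 N to press down and then stays as far down as it was pressed.
- link4 (a joint): Seal bar link 4 (link 0 at the case's -y end, link 5 at +y): 0 = raised, 0.006 m = seated. Sprung, with a stiff catch: it takes 4 to 5 N to press down and then stays as far down as it was pressed.
- link5 (a joint): Seal bar link 5 (link 0 at the case's -y end, link 5 at +y): 0 = raised, 0.006 m = seated. Sprung, with a stiff catch: it takes 4 to 5 N to press down and then stays as far down as it was pressed.
- pin0_top (a point): Centre of the flat top of latch pin 0 (at the case's -y end of the ledge, case x = -99, y = -108 mm): a steel pin with a round head 24 mm across; its top is 102 mm above the bench when up, 88 mm when home.
- pin1_top (a point): Centre of the flat top of latch pin 1 (at the case's +y end of the ledge, case x = -99, y = +108 mm): a steel pin with a round head 24 mm across; its top is 102 mm above the bench when up, 88 mm when home.
- pin0 (a joint): Latch pin 0: 0 = up, 0.014 m = fully home. Sprung, with a stiff catch: it takes 7 to 9 N to drive down and then stays as far down as it was driven; more blows drive it further.
- pin1 (a joint): Latch pin 1: 0 = up, 0.014 m = fully home. Sprung, with a stiff catch: it takes 7 to 9 N to drive down and then stays as far down as it was driven; more blows drive it further.
- mallet_head (a point): Mallet standing on its head: upright white cylinder 44 mm across and 85 mm tall with a steel band, and a level wooden handle. This point is the centre of the striking face, the underside of the head. z up through the head; the handle runs towards -x at 45 mm height, from the head to 132 mm out, 22 mm wide and 26 mm tall. About 0.35 kg, balanced within 10 mm of the head's axis.
- mallet_grip (a point): Place to grip the mallet: on the handle's middle line, 40 mm from the head's axis (18 mm clear of the head), 45 mm above the striking face. Handle along x; grip across y.
- roller_grip (a point): Hand roller: two black rubber wheels (36 mm across, 30 mm wide, axles 44 mm apart along x) under a brown wooden block handle 70 long (x) x 24 wide (y) x 52 mm tall; stands by itself on its wheels, 90 mm tall overall, 0.32 kg. This point: middle of the handle, 70 mm above the wheels' undersides. Rolls along x; grip across y.
- mat: Thin grey plastic tool mat, 220 x 220 x 3 mm, fixed to the bench; origin: centre of its underside. The mallet and the roller stand on it at the start, side by side.
- jar0_mid (a point): Sample jar, may be absent: squat amber glass jar, 54 mm across, with a black cap 51 mm across; 44 mm tall, about 0.13 kg. This point: its centre, 22 mm above its underside; z up. Straight glass side up to 31 mm. The glass breaks if the fingers press on it with more than 25 N.
- jar1_mid (a point): Sample jar, may be absent: squat amber glass jar, 54 mm across, with a black cap 51 mm across; 44 mm tall, about 0.13 kg. This point: its centre, 22 mm above its underside; z up. Straight glass side up to 31 mm. The glass breaks if the fingers press on it with more than 25 N.
- jar2_mid (a point): Sample jar, may be absent: squat amber glass jar, 54 mm across, with a black cap 51 mm across; 44 mm tall, about 0.13 kg. This point: its centre, 22 mm above its underside; z up. Straight glass side up to 31 mm. The glass breaks if the fingers press on it with more than 25 N.
- jar3_mid (a point): Sample jar, may be absent: squat amber glass jar, 54 mm across, with a black cap 51 mm across; 44 mm tall, about 0.13 kg. This point: its centre, 22 mm above its underside; z up. Straight glass side up to 31 mm. The glass breaks if the fingers press on it with more than 25 N.
- beaker: Bystander: glass beaker, 70 mm across, 85 mm tall; origin at the centre of its underside. Leave it alone.
- dish: Bystander: white ceramic dish, 90 mm across, 15 mm tall; origin at the centre of its underside. Leave it alone.
- weight: Bystander: brass weight, 40 mm across, 50 mm tall; origin at the centre of its underside. Leave it alone.
There are look-alikes about, which are no part of the job. Leave any blue look-alike of the part that bears jar3_mid alone. Of the things that look like the part that bears roller_grip, take the one that is farthest to the robot's right at the start.

How it is judged (in metres and radians):
On the way, in this order (a step that is already met when the one before it is completed fails the run):
1. every jar stands upright inside the case (x of jar0_mid in the frame of case between -0.06 and 0.06 m and y of jar0_mid in the frame of case between -0.135 and 0.135 m and z of each of jar0_mid, jar1_mid, jar2_mid, jar3_mid in the frame of case below 0.045 m and angle between each of jar0_mid, jar1_mid, jar2_mid, jar3_mid's own z axis and vertical below 0.2 rad and x of jar1_mid in the frame of case between -0.06 and 0.06 m and y of jar1_mid in the frame of case between -0.135 and 0.135 m and x of jar2_mid in the frame of case between -0.06 and 0.06 m and y of jar2_mid in the frame of case between -0.135 and 0.135 m and x of jar3_mid in the frame of case between -0.06 and 0.06 m and y of jar3_mid in the frame of case between -0.135 and 0.135 m), for 0.2 s.
2. the lid is shut over the jars (all of step 1 and value of joint lid below 0.06 rad), for 0.2 s.
3. with the lid shut, all six links of the seal bar are seated (value of joint lid below 0.06 rad and value of joint each of link0, link1, link2, link3, link4, link5 above 0.0045 m), for 0.2 s.
4. with lid and seal bar down, both latch pins are home (all of step 3 and value of joint each of pin0, pin1 above 0.0115 m), for 0.2 s.
At the end, for the whole second after the job is handed in: Every jar present stands in the case (tilt under 0.2 rad), lid under 0.06 rad, all links over 4.5 of 6 mm down, both pins over 11.5 of 14 mm down, mallet on its head and roller on its wheels, their centres over the mat, tilted under 0.15 rad (all of step 1 and all of step 4 and x of mallet_head in the frame of mat between -0.11 and 0.11 m and y of mallet_head in the frame of mat between -0.11 and 0.11 m and angle between each of mallet_head, roller_grip's own z axis and vertical below 0.15 rad and z of mallet_head in the frame of mat below 0.012 m and x of roller_grip in the frame of mat between -0.11 and 0.11 m and y of roller_grip in the frame of mat between -0.11 and 0.11 m and z of roller_grip in the frame of mat below 0.085 m); the robot touches nothing.
It fails at once if a glass jar is pressed by the fingers with more than 25 N (contact force between the fingers and jar0 above 25 N or contact force between the fingers and jar1 above 25 N or contact force between the fingers and jar2 above 25 N or contact force between the fingers and jar3 above 25 N).
It fails at once if a seal link is pressed with the fingers or the mallet instead of the roller (contact force between any of the fingers, mallet and link0 above 2 N or contact force between any of the fingers, mallet and link1 above 2 N or contact force between any of the fingers, mallet and link2 above 2 N or contact force between any of the fingers, mallet and link3 above 2 N or contact force between any of the fingers, mallet and link4 above 2 N or contact force between any of the fingers, mallet and link5 above 2 N).
It fails at once if a latch pin is pushed with the fingers or the roller instead of the mallet (contact force between any of the fingers, roller and pin0 above 2 N or contact force between any of the fingers, roller and pin1 above 2 N).
It fails at once if a bystander is moved more than 30 mm (distance of any of beaker, dish, weight from where it was at the start of the episode above 0.03 m).
Of jar0, jar1, jar2, jar3 only 2 to 4 are there at a start; the rules pass over those that are not, and their reading is None.
At some moment in a run one of jar0, jar1, jar2, jar3 may be knocked a few centimetres aside while the robot is not near it.
It also fails if it takes over 210 s, if anything falls off the work surface, if the arm or the gripper's body presses on something with over 40 N, if the wrist force passes 120 N, or if a joint passes its speed limit or range.

## Working session

There is one attempt and no reset: what is moved stays moved. The work goes in short steps, Python scripts to look and compute and a tool call to move; the robot and the scene stay as the last step left them, time stands still between calls to the robot, and variables do not carry over. Pictures are saved under pics/ and viewed, and the job is handed in when it is done.

Besides the shell and the picture viewer there is one more tool, called after ">>>" as name(argument=value, ...) on one line, values as JSON. carry_out: Moves the arm, as the interface text tells. Its arguments: {"type":"object","properties":{"commands":{"type":"array","items":{"type":"array","items":{"type":"number"}}},"force":{"type":"number"}},"required":["commands"]}

```bash
ls; mkdir -p pics
python3 - <<'E'
from plant import ctrl, vision
import cv2, pickle
print(ctrl.sense())
for n in("side","top"):
    c=vision.camera(n); pickle.dump(c,open(f"pics/{n}0.pkl","wb"))
    cv2.imwrite(f"pics/{n}0.png",cv2.resize(c["pixels"][:,:,::-1],(800,600),interpolation=cv2.INTER_CUBIC))
    print(n,c["intrinsics"],c["k1"],c["R"],c["t"])
E
```

```text
pics
{'t': 0.0, 'joint_positions': array([-1.32481385e+00,  2.59346443e-01,  1.53605716e+00,  1.61066241e-06,
        1.34800783e+00, -2.02811280e-01]), 'qd': array([ 0.00131744, -0.00128204,  0.00079004,  0.0002858 ,  0.00093395,
        0.0014787 ]), 'joint_efforts': array([ 2.51759766e-04, -4.37305856e+01, -2.84000999e+01,  7.20173190e-02,
        4.10745735e-02, -1.33830658e-04]), 'ee_pos': array([ 238.52390706, -495.02595749,  236.82623541]), 'tcp_rot': array([ 0.15733076, -0.15735741,  0.69002119, -0.68873539]), 'ft_force': array([ 0.10193765, -0.46687616, -0.06922403]), 'torque': array([-0.00876591, -0.02791665,  0.00036627]), 'finger_gap': 93.18721532037884}
side [[455.80686817   0.         281.80615761]
 [  0.         455.80686817 212.01611532]
 [  0.           0.           1.        ]] 0.013431276111987809 [[-0.90078643 -0.43396514  0.01606436]
 [-0.21909694  0.4222207  -0.87961708]
 [ 0.37494045 -0.79586678 -0.47541111]] [ 503.61864699  222.10460626 1012.65817165]
top [[536.1997406    0.         274.913781  ]
 [  0.         536.1997406  210.61683736]
 [  0.           0.           1.        ]] -0.1530604876834467 [[-0.02038882 -0.99925144 -0.03287639]
 [-0.98759638  0.02524969 -0.15497049]
 [ 0.1556846   0.02930894 -0.98737191]] [  26.78355026  560.13494973 1143.51203095]
```

View pics/side0.png

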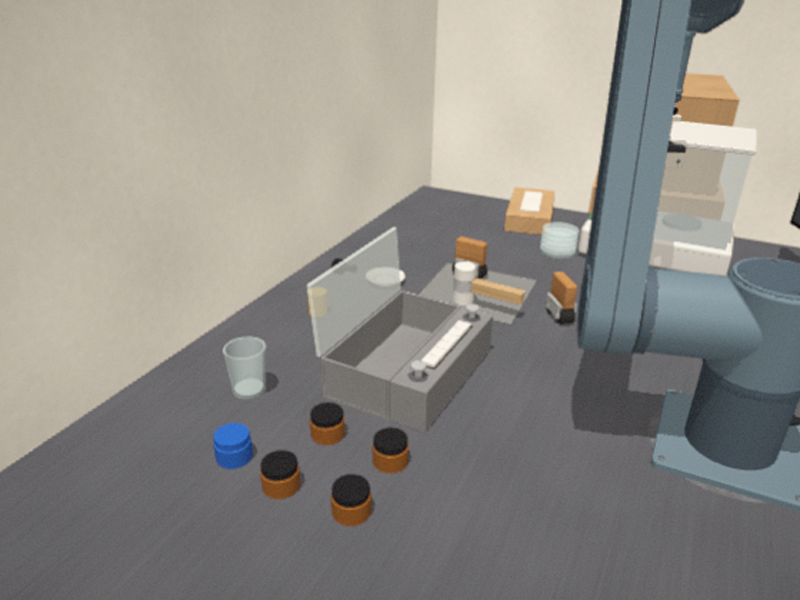

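View pics/top0.png

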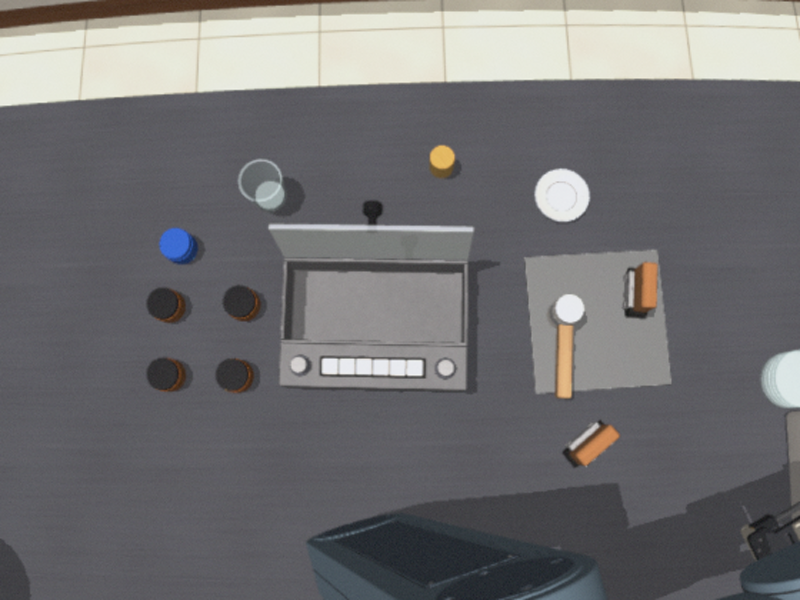

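```bash
cat > h.py <<'E'
import numpy as np, cv2, pickle
from scipy.spatial.transform import Rotation as Ro
def ray(c,u,v):
    K=np.asarray(c["intrinsics"]); k=c["k1"]
    xd=(np.asarray(u,float)-K[0,2])/K[0,0]; yd=(np.asarray(v,float)-K[1,2])/K[1,1]
    x,y=xd.copy(),yd.copy()
    for _ in range(30):
        f=1+k*(x*x+y*y); x=xd/f; y=yd/f
    return x,y
def dep(c,u,v,z=None):
    u=np.asarray(u,float);v=np.asarray(v,float)
    if z is None: z=c["range_z"][np.round(v).astype(int),np.round(u).astype(int)]
    x,y=ray(c,u,v)
    P=np.stack([x*z,y*z,z*np.ones_like(x)],-1)
    return (P-c["t"])@np.asarray(c["R"])
def atz(c,u,v,zw):
    R=np.asarray(c["R"]); x,y=ray(c,u,v)
    d=np.stack([x,y,np.ones_like(x)],-1)@R; o=-R.T@c["t"]
    s=(zw-o[2])/d[...,2]
    return o+d*s[...,None]
def proj(c,X):
    X=np.atleast_2d(X); P=X@np.asarray(c["R"]).T+c["t"]; x=P[:,0]/P[:,2];y=P[:,1]/P[:,2]
    f=1+c["k1"]*(x*x+y*y);K=c["intrinsics"]
    return np.stack([K[0,0]*x*f+K[0,2],K[1,1]*y*f+K[1,2]],-1)
def tri(c1,p1,c2,p2):
    A=[];b=[]
    for c,p in((c1,p1),(c2,p2)):
        R=np.asarray(c["R"]);x,y=ray(c,*p);d=R.T@np.array([x,y,1.]);d/=np.linalg.norm(d);o=-R.T@c["t"]
        M=np.eye(3)-np.outer(d,d);A.append(M);b.append(M@o)
    X=np.linalg.solve(A[0]+A[1],b[0]+b[1]); 
    res=[np.linalg.norm(M@X-bb) for M,bb in zip(A,b)]
    return X,max(res)
def crop(c,u0,u1,v0,v1,name,s=None):
    im=c["pixels"][v0:v1,u0:u1,::-1]; s=s or min(800/(u1-u0),600/(v1-v0))
    cv2.imwrite("pics/"+name,cv2.resize(im,None,fx=s,fy=s,interpolation=cv2.INTER_CUBIC)); print(name,"scale",s)
def load(n): return pickle.load(open(f"pics/{n}.pkl","rb"))
def snap(n,tag):
    from plant import vision
    c=vision.camera(n); pickle.dump(c,open(f"pics/{n}{tag}.pkl","wb")); return c
E
python3 - <<'E'
from h import *
t=load("top0");s=load("side0")
# cloud coloured segmentation in top by depth
vv,uu=np.mgrid[0:420,0:560]
P=dep(t,uu.ravel(),vv.ravel()).reshape(420,560,3)
ok=t["range_z"]>0
print("bench z",np.median(P[200:250,60:90,2]) , np.median(P[300:330,100:180,2]))
Ps=dep(s,uu.ravel(),vv.ravel()).reshape(420,560,3)
px=t["pixels"].astype(int)
# blobs
for nm,c,Q in(("top",t,P),("side",s,Ps)):
    px=c["pixels"].astype(int);hsv=cv2.cvtColor(c["pixels"],cv2.COLOR_RGB2HSV)
    for col,m in(("black",(px.max(2)<45)),("blue",(px[...,2]>px[...,0]+60)),("orange",(px[...,0]>px[...,2]+60))):
        n,l,st,ce=cv2.connectedComponentsWithStats(m.astype(np.uint8))
        for i in range(1,n):
            if st[i,4]<60: continue
            q=Q[(l==i)&(c["range_z"]>0)]
            if len(q)<10: continue
            zt=np.percentile(q[:,2],90); 
            qq=q[abs(q[:,2]-zt)<5]
            print(nm,col,st[i],ce[i].round(1),"ztop",zt.round(1),"xy mean",qq.mean(0).round(1),"min",qq.min(0).round(),"max",qq.max(0).round())
crop(t,180,350,140,290,"t_case.png");crop(t,350,490,160,340,"t_mat.png")
crop(s,200,420,140,310,"s_case.png")
E
```

```text
bench z 1.7131384949698294 1.456325432208576
top black [255 141  12  15 131] [260.5 147.1] ztop 192.0 xy mean [669.4  36.5 190.1] min [652.  27. 187.] max [678.  47. 195.]
top black [523 360  19  32 125] [530.7 370.2] ztop 345.4 xy mean [ 227.9 -403.7  344.1] min [ 206. -419.  341.] max [ 241. -394.  348.]
top blue [111 159  25  25 459] [123.2 170.9] ztop 47.9 xy mean [662.6 362.7  45.9] min [638. 339.  43.] max [688. 388.  51.]
top orange [301 102  17  18 249] [308.9 110.2] ztop 53.6 xy mean [789.  -68.3  51.6] min [768. -87.  49.] max [809. -50.  58.]
top orange [449 184  11  32 337] [454.  199.2] ztop 96.4 xy mean [ 566.8 -371.7   94.5] min [ 534. -385.   91.] max [ 601. -358.   99.]
top orange [390 227  11  52 495] [394.9 252.6] ztop 65.0 xy mean [ 459.6 -244.    62.8] min [ 407. -257.   60.] max [ 513. -230.   68.]
top orange [403 298  31  28 371] [417.6 311.3] ztop 93.5 xy mean [ 333.2 -280.7   91.4] min [ 306. -312.   89.] max [ 360. -249.   97.]
side black [218 282  22  17 217] [228.5 290.8] ztop 44.7 xy mean [564.2 260.3  43.1] min [541. 233.  40.] max [589. 283.  47.]
side 
[... 1105 characters left out ...]
 203.3] ztop 60.7 xy mean [ 458.8 -241.2   59.2] min [ 406. -257.   56.] max [ 515. -226.   63.]
side orange [217 292  24  19 273] [229.1 303.1] ztop 31.6 xy mean [555.9 272.5  30.7] min [540. 240.  27.] max [587. 285.  37.]
side orange [261 311  25  20 291] [272.9 322.6] ztop 31.0 xy mean [443.3 283.6  30.2] min [426. 253.  26.] max [473. 295.  35.]
side orange [182 326  28  23 325] [196.2 340.1] ztop 31.8 xy mean [554.9 396.2  30.9] min [540. 366.  27.] max [587. 409.  35.]
side orange [232 347  28  21 343] [245.5 358.8] ztop 31.7 xy mean [445.4 395.7  30.6] min [428. 368.  27.] max [474. 407.  37.]
t_case.png scale 4.0
t_mat.png scale 3.3333333333333335
s_case.png scale 3.5294117647058822
```

```bash
ls pics
```

```text
s_case.png
side0.pkl
side0.png
t_case.png
t_mat.png
top0.pkl
top0.png
```

View pics/t_case.png

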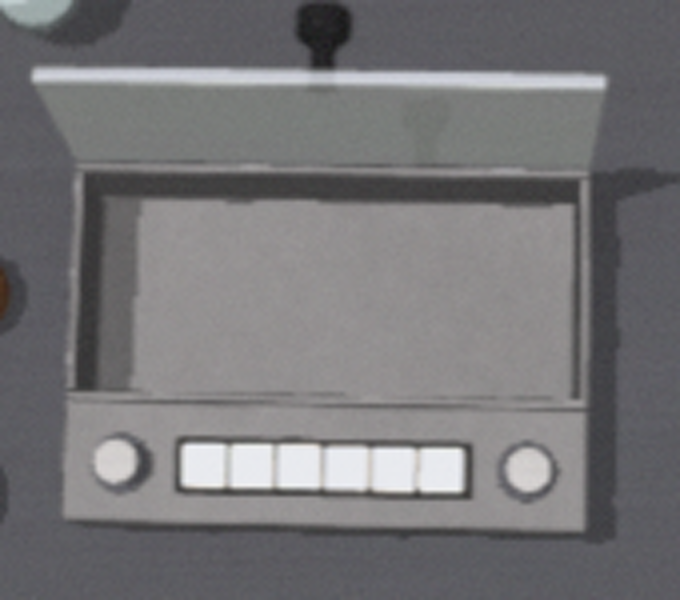

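View pics/t_mat.png

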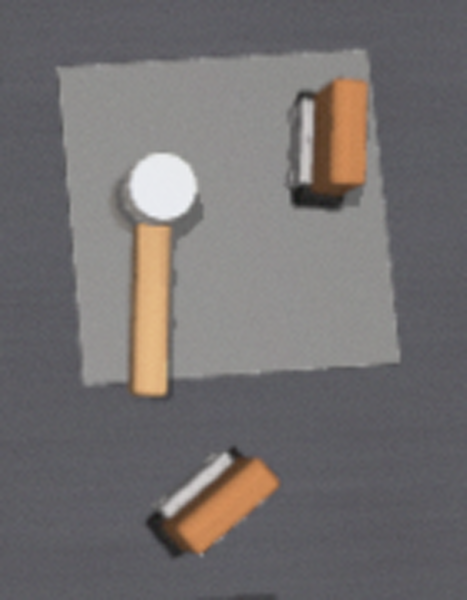

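View pics/s_case.png

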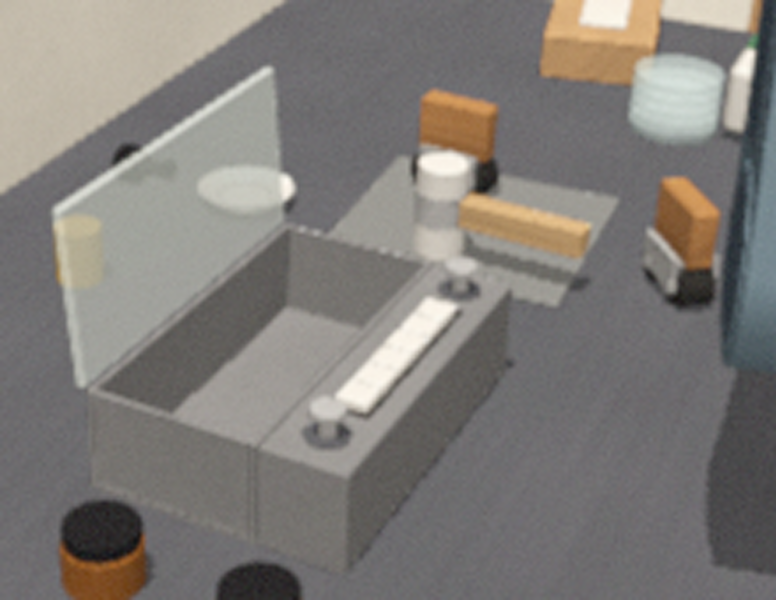

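Run:
```python
from h import *
t=load("top0");s=load("side0")
T=lambda x,y:((x+.5)/4-.5+180,(y+.5)/4-.5+140)
S=lambda x,y:((x+.5)/3.5294-.5+200,(y+.5)/3.5294-.5+140)
M=lambda x,y:((x+.5)/3.3333-.5+350,(y+.5)/3.3333-.5+160)
def show(n,a,b):
    X,r=tri(t,a,s,b); print(n,X.round(1),"res",round(r,1))
    return X
show("pin1",T(117,461),S(327,408));show("pin0",T(529,470),S(461,268))
A=show("ledge+y",T(64,518),S(349,473));B=show("ledge-y",T(585,528),S(510,290))
show("lid+y",T(33,72),S(57,208));show("lid-y",T(606,80),S(271,70))
show("link+y",T(180,466),S(352,392));show("link-y",T(467,470),S(447,310))
show("mallettop",M(162,187),S(445,165))
show("handle end top",M(150,393),S(575,238))
show("mat fr",M(400,362),S(560,302));show("mat back-left",M(58,67),S(405,158));show("mat bl/farr",M(367,50),S(617,198))
for n,p in(("pin1",T(117,461)),("pin0",T(529,470))): print(n,atz(t,*p,102.))
for p in((58,67),(367,50),(400,362),(85,384)): print("mat",atz(t,*M(*p),3.).round(1))
for p in((64,518),(585,528),(66,402),(588,408)): print("ledge@80",atz(t,*T(*p),80.).round(1))
print("pin s@102",atz(s,*S(327,408),102.).round(1),atz(s,*S(461,268),102.).round(1))
# white links cloud
vv,uu=np.mgrid[0:420,0:560]
for nm,c in(("t",t),("s",s)):
    P=dep(c,uu.ravel(),vv.ravel()).reshape(420,560,3);px=c["pixels"].astype(int)
    def reg(lo,hi,cond):
        m=cond&(c["range_z"]>0)&np.all((P>lo)&(P<hi),axis=2); return P[m]
    q=reg([400,-90,70],[470,120,110],px.min(2)>200); print(nm,"links",len(q),q.mean(0).round(1),np.percentile(q,[2,98],axis=0).round(1).tolist())
    if len(q):
        rr=cv2.minAreaRect(q[:,:2].astype(np.float32)); print(rr)
    q=reg([540-60,-280,75],[560,-200,110],px.min(2)>170); print("mallet",len(q),q.mean(0).round(1))
    if len(q): print(cv2.minEnclosingCircle(q[:,:2].astype(np.float32)))
    q=reg([380,-300,50],[540,-200,72],(px[...,0]>px[...,2]+40)); print("handle",cv2.minAreaRect(q[:,:2].astype(np.float32)), q.mean(0))
    q=reg([500,-420,82],[640,-320,105],(px[...,0]>px[...,2]+40)); print("roller",cv2.minAreaRect(q[:,:2].astype(np.float32)), q.mean(0))
    q=reg([380,-180,74],[480,160,95],px.max(2)<200);print("ledge",cv2.minAreaRect(q[:,:2].astype(np.float32)), q.mean(0))
    q=reg([300,-500,1],[700,-100,8],(px.min(2)>100));
    if len(q)>5: print("mat",cv2.minAreaRect(q[:,:2].astype(np.float32)))
    q=reg([570,-180,90],[720,200,230],px.min(2)>20);
    if len(q)>5: print("lid",cv2.minAreaRect(q[:,:2].astype(np.float32)),q.max(0),q.min(0))
```

```text
pin1 [461.4 152.6 101.3] res 0.1
pin0 [451.7 -62.8  99.4] res 0.3
ledge+y [432.3 184.1  81.2] res 0.7
ledge-y [421.8 -92.5  73.5] res 0.4
lid+y [642.1 176.1 211.4] res 1.2
lid-y [ 630.  -102.3  208.3] res 1.7
link+y [458.4 120.1  95.3] res 0.1
link-y [451.7 -31.3  80.3] res 2.5
mallettop [ 535.4 -250.4   86.7] res 0.7
handle end top [ 409.8 -241.8   50.4] res 3.8
mat fr [ 451.9 -466.  -138.4] res 24.7
mat back-left [ 580.3 -190.6  115.6] res 30.2
mat bl/farr [ 530.3 -422.4   16.4] res 106.4
pin1 [461.21499213 152.43486616 102.        ]
pin0 [451.77897063 -62.57665874 102.        ]
mat [ 633.9 -199.4    3. ]
mat [ 641.1 -418.5    3. ]
mat [ 422.8 -426.1    3. ]
mat [ 414.8 -207.8    3. ]
ledge@80 [433.  184.5  80. ]
ledge@80 [421.9 -92.   80. ]
ledge@80 [495.1 183.4  80. ]
ledge@80 [485.4 -95.7  80. ]
pin s@102 [461.  153.6 102. ] [449.9 -58.3 102. ]
t links 727 [456.2  37.6  90.3] [[444.1, -64.9, 85.3], [468.9, 116.0, 104.3]]
((456.05828857421875, 24.57433319091797), (187.75831604003906, 22.555828094482422), 87.76056671142578)
mallet 313 [ 536.5 -250.    88.9]
((536.841064453125, -25
[... 1106 characters left out ...]
), (28.258535385131836, 112.3638916015625), 86.21810913085938) [ 458.81431551 -239.49786362   57.40986313]
roller ((567.5531005859375, -370.348388671875), (26.600107192993164, 70.40384674072266), 82.12610626220703) [ 566.15763076 -367.24615011   88.98222708]
ledge ((450.666015625, 34.079803466796875), (251.5656280517578, 59.90169906616211), 89.59741973876953) [445.4691426   38.78238818  79.61245843]
mat ((500.09136962890625, -299.64068603515625), (395.4003601074219, 401.5968322753906), 1.2559503316879272)
lid ((650.0047607421875, 36.971458435058594), (285.7995300292969, 61.158206939697266), 87.2451400756836) [680.90094463 180.49338379 210.98160257] [ 615.34010149 -104.84161926   90.03870923]
```

```bash
cat >> h.py <<'E'
PSI=-0.044
def case2w(x,y,z=0):
    c,s=np.cos(PSI),np.sin(PSI); o=np.array([555.2,41.0])
    return np.array([o[0]+c*x-s*y,o[1]+s*x+c*y,z])
def rot(): 
    from plant import ctrl
    q=ctrl.sense()["tcp_rot"]; return Ro.from_quat([q[1],q[2],q[3],q[0]]).as_matrix()
def down(zyaw):
    # tool y = -z world; tool z axis at world yaw zyaw
    z=np.array([np.cos(zyaw),np.sin(zyaw),0]);y=np.array([0,0,-1.]);x=np.cross(y,z);return np.stack([x,y,z],1)
def go(*targets,yaw=None):
    """print shift in tool axes (mm) for each leg; and turn needed to reach down(yaw)"""
    from plant import ctrl
    st=ctrl.sense();R=rot();p=st["ee_pos"]
    print("t",round(st["t"],2),"p",p.round(1),"zyaw",np.arctan2(R[1,2],R[0,2]).round(4),"f",st["ft_force"].round(1),"gap",round(st["finger_gap"],1))
    if yaw is not None:
        D=down(yaw); print("turn",Ro.from_matrix(R.T@D).as_rotvec().round(4)); R=D
    for T in targets:
        d=R.T@(np.asarray(T,float)-p); print("->",np.round(T,1),"shift mm",d.round(1),"rows>=",int(np.ceil(np.linalg.norm(d)/62.5))); p=np.asarray(T,float)
E
python3 - <<'E'
from h import *
t=load("top0")
print(rot().round(3))
px=t["pixels"]
for (x,y) in((163,305),(238,303),(163,374),(232,376)):
    u,v=x*.7,y*.7
    sub=px[int(v)-18:int(v)+18,int(u)-18:int(u)+18]
    m=((sub.max(2)<58)).astype(np.uint8)
    n,l,st,ce=cv2.connectedComponentsWithStats(m); i=1+np.argmax(st[1:,4])
    ct=max(cv2.findContours((l==i).astype(np.uint8),0,1)[0],key=len)
    (cx,cy),r=cv2.minEnclosingCircle(ct)
    U,V=cx+int(u)-18,cy+int(v)-18
    print((round(U,1),round(V,1)),"r",round(r,1),st[i],atz(t,U,V,44.).round(1))
crop(t,90,200,190,290,"t_jars.png")
# roller yaw via side&top orange top-face PCA
go(yaw=np.pi/2+PSI)
E
```

```text
[[-0.901 -0.     0.434]
 [-0.434  0.002 -0.901]
 [-0.    -1.    -0.002]]
(113.7, 211.8) r 10.7 [  7   7  22  21 356] [567.2 380.   44. ]
(167.4, 210.8) r 10.9 [  9   6  21  22 360] [566.5 255.2  44. ]
(113.7, 261.5) r 10.8 [  7   8  22  22 366] [454.5 377.4  44. ]
(162.1, 261.6) r 11.0 [  8   7  22  21 352] [452.6 266.3  44. ]
t_jars.png scale 6.0
t 0.1 p [ 238.6 -495.1  236.9] zyaw -1.122 f [ 0.4  0.7 -0.1] gap 92.7
turn [ 1.0000e-04 -2.6488e+00 -2.2000e-03]
```

View pics/t_jars.png

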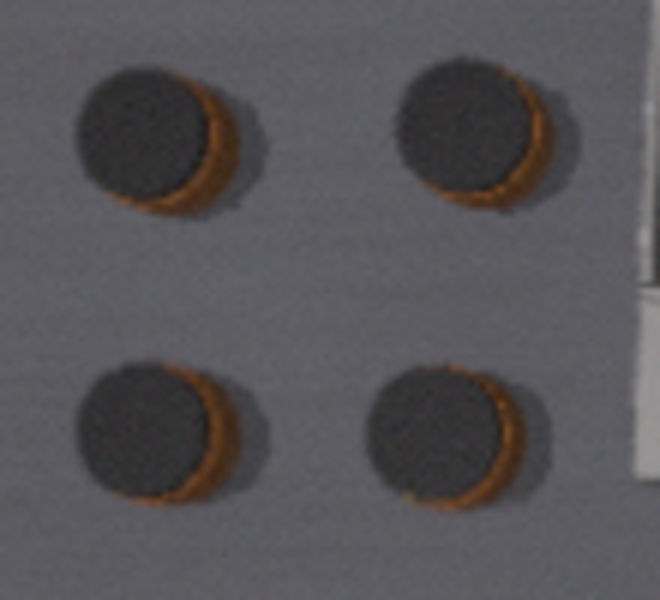

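Run:
```python
from h import *
go([452,267,237],[452,267,24],yaw=-np.pi/2+PSI)
```

```text
t 0.1 p [ 238.6 -495.1  236.9] zyaw -1.122 f [ 0.4  0.7 -0.1] gap 92.7
turn [0.0016 0.4928 0.    ]
-> [452 267 237] shift mm [-1.797e+02 -1.000e-01 -7.707e+02] rows>= 13
-> [452 267  24] shift mm [  0. 213.   0.] rows>= 4
```

>>> carry_out(commands=[[0, 0, 0, 0, 0.164, 0, 0.093], [0, 0, 0, 0, 0.164, 0, 0.093], [0, 0, 0, 0, 0.165, 0, 0.093]], force=8)

```text
t: 0.48
ee_pos: [238.6, -495.2, 237.1]
tcp_rot: [-0.018, 0.017, 0.707, -0.706]
ft_force: [-0.7, -0.5, -0.3]
finger_gap: 92.6
```

>>> carry_out(commands=[[-0.014, 0, -0.056, 0, 0, 0, 0.093], [-0.014, 0, -0.056, 0, 0, 0, 0.093], [-0.014, 0, -0.056, 0, 0, 0, 0.093], [-0.014, 0, -0.056, 0, 0, 0, 0.093], [-0.014, 0, -0.056, 0, 0, 0, 0.093], [-0.014, 0, -0.056, 0, 0, 0, 0.093], [-0.014, 0, -0.056, 0, 0, 0, 0.093], [-0.014, 0, -0.056, 0, 0, 0, 0.093], [-0.014, 0, -0.056, 0, 0, 0, 0.093], [-0.014, 0, -0.056, 0, 0, 0, 0.093], [-0.014, 0, -0.056, 0, 0, 0, 0.093], [-0.014, 0, -0.056, 0, 0, 0, 0.093]])

```text
t: 1.98
ee_pos: [436.2, 170.4, 237.5]
tcp_rot: [0.015, -0.015, -0.707, 0.707]
ft_force: [1.3, -0.5, -0.1]
finger_gap: 92.7
```

Run:
```python
from h import *
go([452,267,150],[452,267,24],yaw=-np.pi/2+PSI)
```

```text
t 1.98 p [436.2 170.4 237.5] zyaw -1.6146 f [ 1.3 -0.5 -0.1] gap 92.7
turn [-0.0003  0.0002 -0.    ]
-> [452 267 150] shift mm [-11.5  87.5 -97.2] rows>= 3
-> [452 267  24] shift mm [  0. 126.   0.] rows>= 3
```

>>> carry_out(commands=[[-0.004, 0.029, -0.03, 0, 0, 0, 0.093], [-0.004, 0.029, -0.03, 0, 0, 0, 0.093], [-0.004, 0.029, -0.03, 0, 0, 0, 0.093], [0, 0, 0, 0, 0, 0, 0.093]])

```text
t: 2.48
ee_pos: [450.2, 258.6, 148.0]
tcp_rot: [0.017, -0.013, -0.706, 0.708]
ft_force: [-0.1, 0.6, -0.0]
finger_gap: 92.9
```

Run:
```python
from h import *
snap("top","1");snap("side","1")
t=load("top1");s=load("side1")
cv2.imwrite("pics/side1.png",cv2.resize(s["pixels"][:,:,::-1],(800,600)))
crop(t,90,350,150,300,"t1.png")
go([452,267,150],[452,267,24],yaw=-np.pi/2+PSI)
```

```text
t1.png scale 3.076923076923077
t 2.58 p [451.9 257.4 150.6] zyaw -1.614 f [0.3 0.5 0.5] gap 92.6
turn [-0.0009  0.0008  0.001 ]
-> [452 267 150] shift mm [ 0.3  0.6 -9.6] rows>= 1
-> [452 267  24] shift mm [  0. 126.   0.] rows>= 3
```

View pics/side1.png

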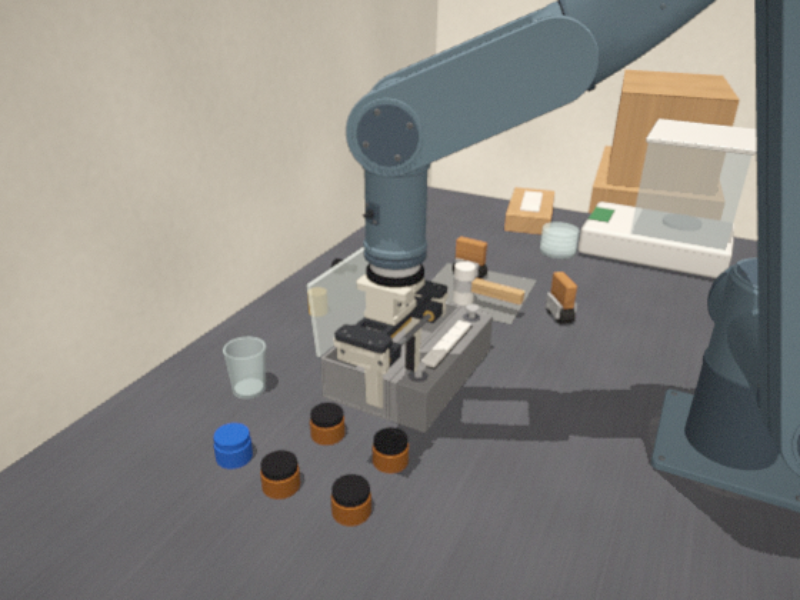

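Run:
```python
from h import *
t=load("top1");s=load("side1")
for X in([452,257,131],[452,257,150],[452,257+50,131],[452,257-50,131],[452,267,44]):
    print(X,(proj(s,X)/.7).round(0),proj(t,X).round(0))
```

```text
[452, 257, 131] [[393. 386.]] [[156. 259.]]
[452, 257, 150] [[393. 374.]] [[154. 259.]]
[452, 307, 131] [[377. 405.]] [[133. 260.]]
[452, 207, 131] [[409. 368.]] [[180. 259.]]
[452, 267, 44] [[390. 438.]] [[162. 262.]]
```

View pics/t1.png

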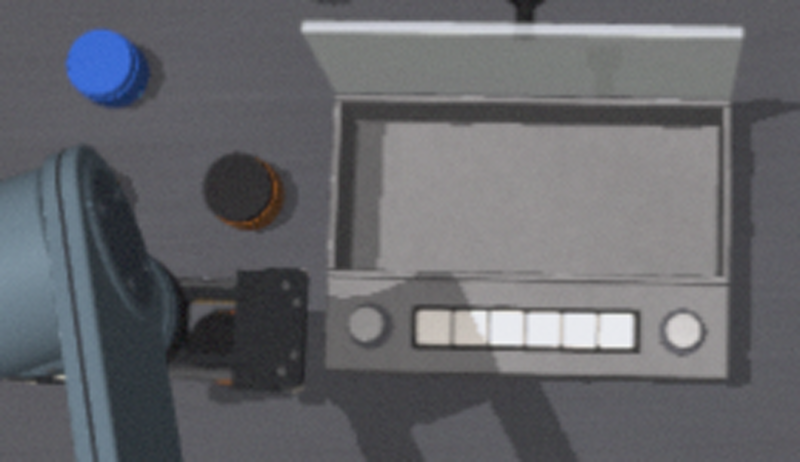

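>>> carry_out(commands=[[0, 0.02, -0.0096, 0, 0, 0, 0.093], [0, 0.05, 0, 0, 0, 0, 0.093], [0, 0.04, 0, 0, 0, 0, 0.093], [0, 0.016, 0, 0, 0, 0, 0.093], [0, 0, 0, 0, 0, 0, 0.05], [0, 0, 0, 0, 0, 0, 0.05], [0, 0, 0, 0, 0, 0, 0.05], [0, 0, 0, 0, 0, 0, 0.05], [0, 0, 0, 0, 0, 0, 0.05]], force=8)

```text
t: 3.7
ee_pos: [453.0, 267.5, 25.4]
tcp_rot: [-0.015, 0.016, 0.707, -0.707]
ft_force: [-0.6, -0.8, 4.7]
finger_gap: 54.3
```

Run:
```python
from h import *
P=case2w(-24,28); print(P)
go([452,267,150],[P[0],P[1],150],[P[0],P[1],31],yaw=-np.pi/2+PSI)
```

```text
[532.45483077  70.02855967   0.        ]
t 3.7 p [453.  267.5  25.4] zyaw -1.6147 f [-0.6 -0.8  4.7] gap 54.3
turn [ 0.0002  0.0001 -0.0012]
-> [452 267 150] shift mm [   1.  -124.6    0.5] rows>= 2
-> [532.5  70.  150. ] shift mm [-89.    0.  193.2] rows>= 4
-> [532.5  70.   31. ] shift mm [  0. 119.   0.] rows>= 2
```

>>> carry_out(commands=[[0, -0.02, 0, 0, 0, 0, 0.05], [0, -0.05, 0, 0, 0, 0, 0.05], [0, -0.055, 0, 0, 0, 0, 0.05], [-0.022, 0, 0.048, 0, 0, 0, 0.05], [-0.022, 0, 0.048, 0, 0, 0, 0.05], [-0.022, 0, 0.048, 0, 0, 0, 0.05], [-0.022, 0, 0.048, 0, 0, 0, 0.05], [0, 0, 0, 0, 0, 0, 0.05], [0, 0, 0, 0, 0, 0, 0.05]])

```text
t: 4.82
ee_pos: [531.4, 71.9, 149.2]
tcp_rot: [-0.016, 0.015, 0.707, -0.707]
ft_force: [-0.4, -0.5, -0.8]
finger_gap: 54.1
```

Run:
```python
from h import *
P=case2w(-24,28)
go([P[0],P[1],31],yaw=-np.pi/2+PSI)
```

```text
t 4.83 p [531.4  71.9 149.2] zyaw -1.6159 f [-0.4 -0.5 -0.8] gap 54.1
turn [ 0.0006 -0.0011  0.0014]
-> [532.5  70.   31. ] shift mm [ -1.1 118.2   1.8] rows>= 2
```

>>> carry_out(commands=[[0, 0.05, 0.001, 0, 0, 0, 0.05], [0, 0.045, 0, 0, 0, 0, 0.05], [0, 0.015, 0, 0, 0, 0, 0.05], [0, 0.008, 0, 0, 0, 0, 0.05], [0, 0, 0, 0, 0, 0, 0.05], [0, 0, 0, 0, 0, 0, 0.066], [0, 0, 0, 0, 0, 0, 0.066], [0, 0, 0, 0, 0, 0, 0.066]])

```text
t: 5.82
ee_pos: [532.5, 70.5, 32.4]
tcp_rot: [0.015, -0.016, -0.707, 0.707]
ft_force: [0.2, 1.2, -0.6]
finger_gap: 65.8
```

>>> carry_out(commands=[[0, -0.03, 0, 0, 0, 0, 0.066], [0, -0.05, 0, 0, 0, 0, 0.066], [0, -0.04, 0, 0, 0, 0, 0.093], [-0.011, 0, -0.062, 0, 0, 0, 0.093], [-0.011, 0, -0.061, 0, 0, 0, 0.093], [-0.011, 0, -0.06, 0, 0, 0, 0.093], [0, 0, 0, 0, 0, 0, 0.093], [0, 0, 0, 0, 0, 0, 0.093]])

```text
t: 6.82
ee_pos: [572.4, 251.3, 151.4]
tcp_rot: [0.016, -0.015, -0.707, 0.707]
ft_force: [0.2, -1.0, -0.9]
finger_gap: 93.0
```

Run:
```python
from h import *
go([566,256.5,24],yaw=-np.pi/2+PSI)
t=snap("top","2");s=snap("side","2")
cv2.imwrite("pics/side2.png",cv2.resize(s["pixels"][:,:,::-1],(800,600)))
crop(t,90,350,150,300,"t2.png")
```

```text
t 6.83 p [572.4 251.3 151.4] zyaw -1.6141 f [ 0.2 -1.  -0.9] gap 93.0
turn [-0.0008  0.0007  0.0007]
-> [566.  256.5  24. ] shift mm [  6.7 127.4  -4.9] rows>= 3
t2.png scale 3.076923076923077
```

View pics/side2.png

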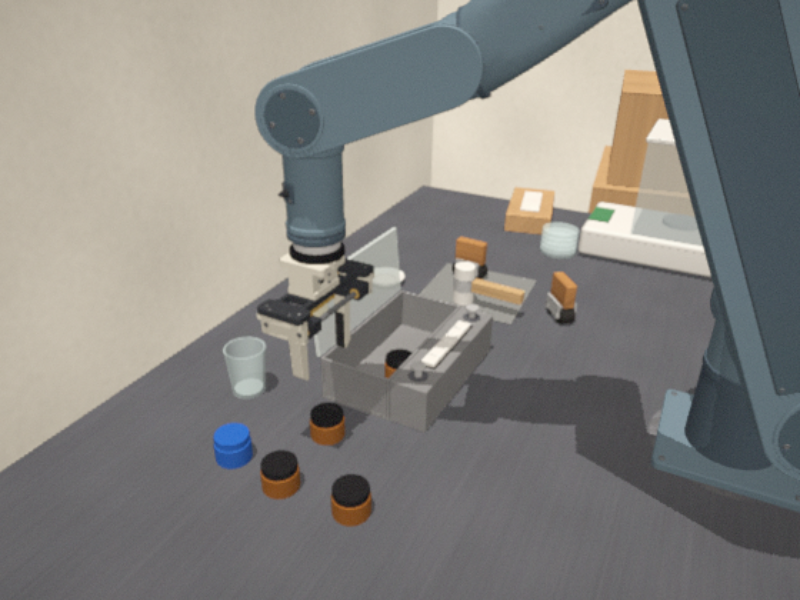

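View pics/t2.png

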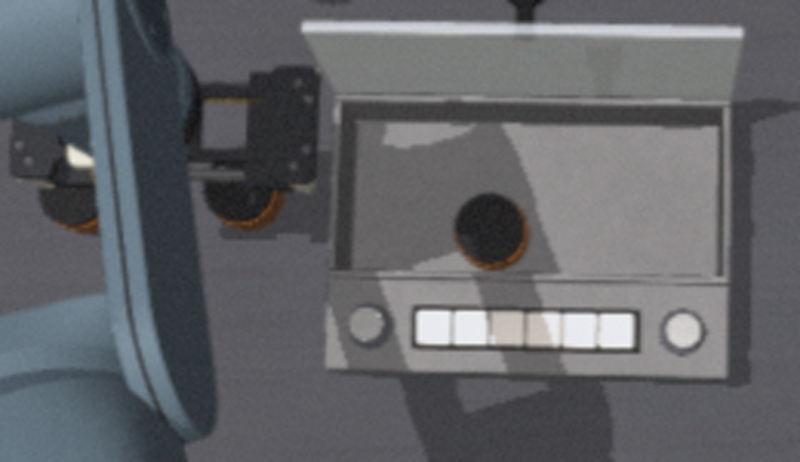

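>>> carry_out(commands=[[0.0065, 0.02, -0.005, 0, 0, 0, 0.093], [0, 0.05, 0, 0, 0, 0, 0.093], [0, 0.04, 0, 0, 0, 0, 0.093], [0, 0.016, 0, 0, 0, 0, 0.093], [0, 0, 0, 0, 0, 0, 0.05], [0, 0, 0, 0, 0, 0, 0.05], [0, 0, 0, 0, 0, 0, 0.05], [0, 0, 0, 0, 0, 0, 0.05], [0, 0, 0, 0, 0, 0, 0.05]], force=8)

```text
t: 8.05
ee_pos: [567.1, 256.9, 26.6]
tcp_rot: [-0.015, 0.016, 0.707, -0.707]
ft_force: [-1.2, -0.7, 4.7]
finger_gap: 54.1
```

Run:
```python
from h import *
P=case2w(20,82); print(P)
go([P[0],P[1],150],[P[0],P[1],31],yaw=-np.pi/2+PSI)
```

```text
[578.78747905 122.04092072   0.        ]
t 8.05 p [567.1 256.9  26.6] zyaw -1.6148 f [-1.2 -0.7  4.7] gap 54.1
turn [ 0.0001  0.     -0.0014]
-> [578.8 122.  150. ] shift mm [ -17.6 -123.4  134.2] rows>= 3
-> [578.8 122.   31. ] shift mm [  0. 119.   0.] rows>= 2
```

>>> carry_out(commands=[[0, -0.025, 0, 0, 0, 0, 0.05], [0, -0.05, 0, 0, 0, 0, 0.05], [0, -0.05, 0, 0, 0, 0, 0.05], [-0.005, 0, 0.04, 0, 0, 0, 0.05], [-0.006, 0, 0.05, 0, 0, 0, 0.05], [-0.007, 0, 0.044, 0, 0, 0, 0.05], [0, 0, 0, 0, 0, 0, 0.05], [0, 0, 0, 0, 0, 0, 0.05]])

```text
t: 9.05
ee_pos: [578.4, 122.5, 150.4]
tcp_rot: [-0.016, 0.016, 0.707, -0.707]
ft_force: [0.1, 0.1, -2.0]
finger_gap: 53.6
```

Run:
```python
from h import *
P=case2w(20,82)
go([P[0],P[1],32],yaw=-np.pi/2+PSI)
```

```text
t 9.05 p [578.4 122.5 150.4] zyaw -1.6157 f [ 0.1  0.1 -2. ] gap 53.6
turn [ 0.0006 -0.0009  0.0007]
-> [578.8 122.   32. ] shift mm [ -0.4 118.4   0.5] rows>= 2
```

Lower, release, rise, and go toward jar C (454, 378).

>>> carry_out(commands=[[0, 0.05, 0, 0, 0, 0, 0.05], [0, 0.045, 0, 0, 0, 0, 0.05], [0, 0.015, 0, 0, 0, 0, 0.05], [0, 0.008, 0, 0, 0, 0, 0.05], [0, 0, 0, 0, 0, 0, 0.05], [0, 0, 0, 0, 0, 0, 0.066], [0, 0, 0, 0, 0, 0, 0.066], [0, 0, 0, 0, 0, 0, 0.066]])

```text
t: 10.05
ee_pos: [579.3, 122.1, 33.5]
tcp_rot: [-0.015, 0.016, 0.707, -0.707]
ft_force: [-0.0, 0.3, -0.6]
finger_gap: 65.9
```

>>> carry_out(commands=[[0, -0.03, 0, 0, 0, 0, 0.066], [0, -0.05, 0, 0, 0, 0, 0.066], [0, -0.04, 0, 0, 0, 0, 0.093], [0.028, 0, -0.052, 0, 0, 0, 0.093], [0.028, 0, -0.052, 0, 0, 0, 0.093], [0.028, 0, -0.052, 0, 0, 0, 0.093], [0.028, 0, -0.052, 0, 0, 0, 0.093], [0, 0, -0.05, 0, 0, 0, 0.093], [0, 0, 0, 0, 0, 0, 0.093], [0, 0, 0, 0, 0, 0, 0.093]])

```text
t: 11.3
ee_pos: [478.1, 384.4, 152.5]
tcp_rot: [0.016, -0.015, -0.707, 0.707]
ft_force: [-0.3, -0.2, -0.2]
finger_gap: 93.2
```

Run:
```python
from h import *
go([454,378,24],yaw=-np.pi/2+PSI)
t=snap("top","3");s=snap("side","3")
cv2.imwrite("pics/side3.png",cv2.resize(s["pixels"][:,:,::-1],(800,600)))
crop(t,90,350,150,300,"t3.png")
```

```text
t 11.3 p [478.1 384.4 152.5] zyaw -1.6144 f [-0.3 -0.2 -0.2] gap 93.2
turn [-0.0007  0.0004  0.0002]
-> [454 378  24] shift mm [ 23.7 128.5   7.5] rows>= 3
t3.png scale 3.076923076923077
```

View pics/side3.png

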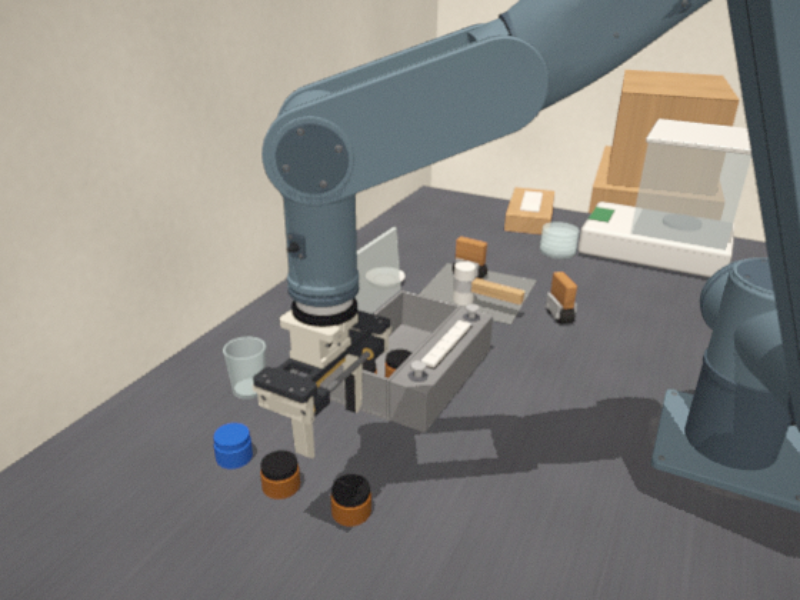

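View pics/t3.png

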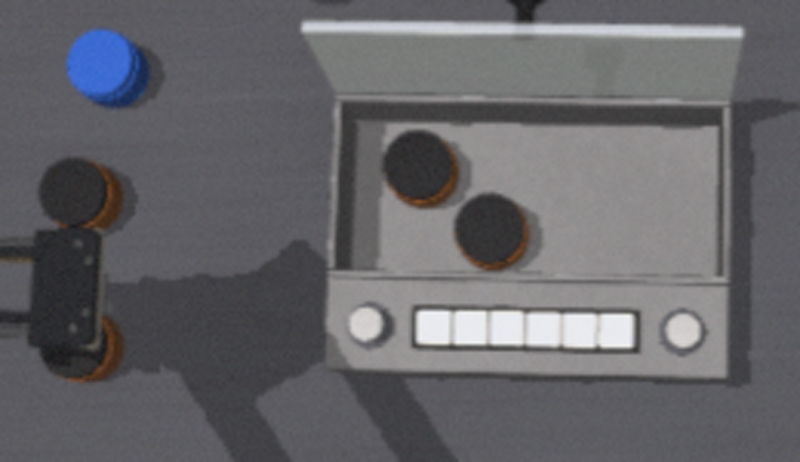

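>>> carry_out(commands=[[0.024, 0, 0.0075, 0, 0, 0, 0.093], [0, 0.05, 0, 0, 0, 0, 0.093], [0, 0.05, 0, 0, 0, 0, 0.093], [0, 0.028, 0, 0, 0, 0, 0.093], [0, 0, 0, 0, 0, 0, 0.093], [0, 0, 0, 0, 0, 0, 0.05], [0, 0, 0, 0, 0, 0, 0.05], [0, 0, 0, 0, 0, 0, 0.05], [0, 0, 0, 0, 0, 0, 0.05], [0, 0, 0, 0, 0, 0, 0.05]], force=8)

```text
t: 12.65
ee_pos: [454.0, 378.6, 25.1]
tcp_rot: [-0.015, 0.016, 0.707, -0.707]
ft_force: [-0.2, 0.1, 3.8]
finger_gap: 53.7
```

Run:
```python
from h import *
P=case2w(-24,-82); print(P)
go([P[0],P[1],150],[P[0],P[1],31],yaw=-np.pi/2+PSI)
```

```text
[527.61639232 -39.86497751   0.        ]
t 12.65 p [454.  378.6  25.1] zyaw -1.6147 f [-0.2  0.1  3.8] gap 53.7
turn [ 0.0002  0.0001 -0.0005]
-> [527.6 -39.9 150. ] shift mm [ -91.9 -124.9  414.8] rows>= 8
-> [527.6 -39.9  31. ] shift mm [  0. 119.   0.] rows>= 2
```

>>> carry_out(commands=[[0, -0.025, 0, 0, 0, 0, 0.05], [0, -0.05, 0, 0, 0, 0, 0.05], [0, -0.05, 0, 0, 0, 0, 0.05], [-0.01, 0, 0.045, 0, 0, 0, 0.05], [-0.012, 0, 0.053, 0, 0, 0, 0.05], [-0.012, 0, 0.053, 0, 0, 0, 0.05], [-0.012, 0, 0.053, 0, 0, 0, 0.05], [-0.012, 0, 0.053, 0, 0, 0, 0.05], [-0.012, 0, 0.053, 0, 0, 0, 0.05], [-0.012, 0, 0.053, 0, 0, 0, 0.05], [-0.01, 0, 0.052, 0, 0, 0, 0.05], [0, 0, 0, 0, 0, 0, 0.05]])

```text
t: 14.15
ee_pos: [528.0, -43.8, 149.5]
tcp_rot: [0.017, -0.017, -0.707, 0.707]
ft_force: [-0.7, 0.7, -1.0]
finger_gap: 53.7
```

>>> carry_out(commands=[[0, 0, 0, 0, 0, 0, 0.05]])

```text
t: 14.28
ee_pos: [527.0, -39.9, 149.3]
tcp_rot: [-0.016, 0.016, 0.707, -0.707]
ft_force: [-0.4, 0.6, -2.1]
finger_gap: 53.6
```

Run:
```python
from h import *
P=case2w(-24,-82)
go([P[0],P[1],32],yaw=-np.pi/2+PSI)
```

```text
t 14.28 p [527.  -39.9 149.3] zyaw -1.616 f [-0.4  0.6 -2.1] gap 53.6
turn [ 0.0008 -0.0012  0.0011]
-> [527.6 -39.9  32. ] shift mm [-7.000e-01  1.173e+02 -1.000e-01] rows>= 2
```

>>> carry_out(commands=[[0, 0.05, 0, 0, 0, 0, 0.05], [0, 0.045, 0, 0, 0, 0, 0.05], [0, 0.015, 0, 0, 0, 0, 0.05], [0, 0.007, 0, 0, 0, 0, 0.05], [0, 0, 0, 0, 0, 0, 0.05], [0, 0, 0, 0, 0, 0, 0.066], [0, 0, 0, 0, 0, 0, 0.066], [0, 0, 0, 0, 0, 0, 0.066], [0, -0.03, 0, 0, 0, 0, 0.066], [0, -0.05, 0, 0, 0, 0, 0.066], [0, -0.04, 0, 0, 0, 0, 0.093]])

```text
t: 15.65
ee_pos: [527.7, -40.4, 154.6]
tcp_rot: [0.015, -0.016, -0.707, 0.707]
ft_force: [0.4, -0.0, -0.1]
finger_gap: 71.9
```

>>> carry_out(commands=[[-0.007, 0, -0.055, 0, 0, 0, 0.093], [-0.007, 0, -0.055, 0, 0, 0, 0.093], [-0.007, 0, -0.055, 0, 0, 0, 0.093], [-0.007, 0, -0.055, 0, 0, 0, 0.093], [0.001, 0, -0.055, 0, 0, 0, 0.093], [0.001, 0, -0.05, 0, 0, 0, 0.093], [0.001, 0, -0.04, 0, 0, 0, 0.093], [0, 0, 0, 0, 0, 0, 0.093], [0, 0, 0, 0, 0, 0, 0.093]])

```text
t: 16.77
ee_pos: [568.4, 322.8, 152.5]
tcp_rot: [0.016, -0.015, -0.707, 0.707]
ft_force: [0.1, -0.3, -0.3]
finger_gap: 93.0
```

Run:
```python
from h import *
go([567,381,24],yaw=-np.pi/2+PSI)
t=snap("top","4");s=snap("side","4")
cv2.imwrite("pics/side4.png",cv2.resize(s["pixels"][:,:,::-1],(800,600)))
crop(t,90,350,150,300,"t4.png")
```

```text
t 16.77 p [568.4 322.8 152.5] zyaw -1.6147 f [ 0.1 -0.3 -0.3] gap 93.0
turn [-0.0008  0.0001  0.0004]
-> [567 381  24] shift mm [  3.9 128.5 -58.1] rows>= 3
t4.png scale 3.076923076923077
```

View pics/side4.png

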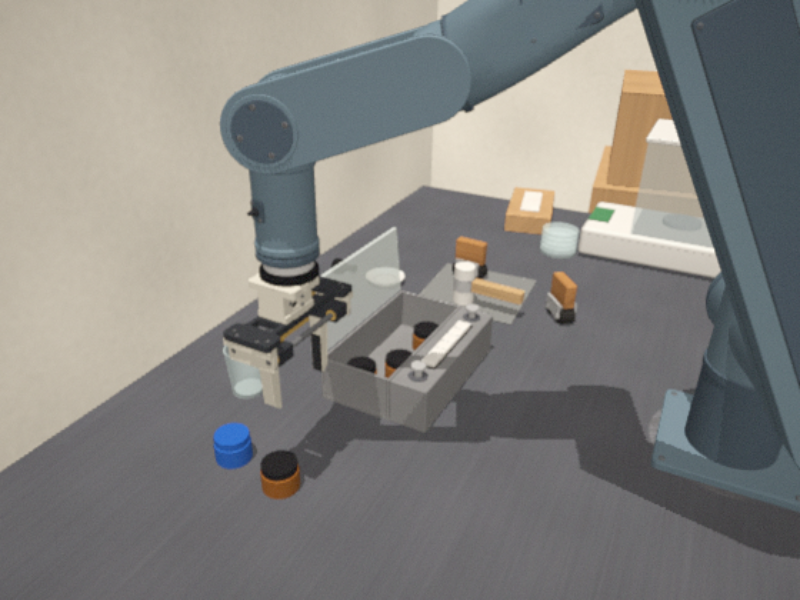

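View pics/t4.png

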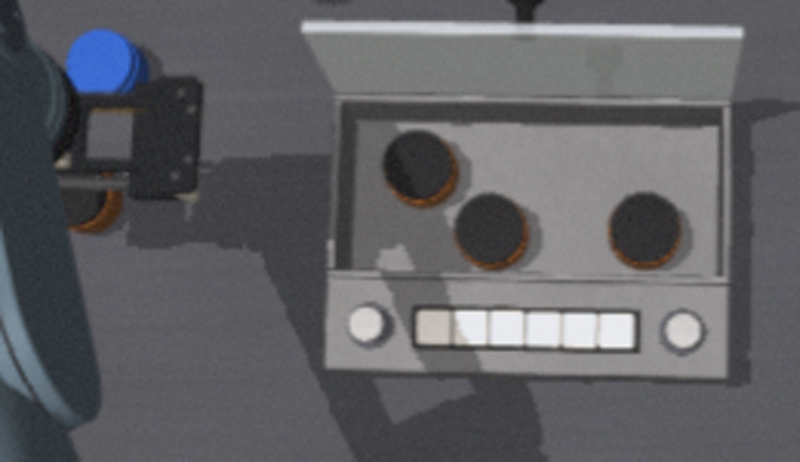

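>>> carry_out(commands=[[0.004, 0, -0.058, 0, 0, 0, 0.093], [0, 0.05, 0, 0, 0, 0, 0.093], [0, 0.05, 0, 0, 0, 0, 0.093], [0, 0.028, 0, 0, 0, 0, 0.093], [0, 0, 0, 0, 0, 0, 0.093], [0, 0, 0, 0, 0, 0, 0.05], [0, 0, 0, 0, 0, 0, 0.05], [0, 0, 0, 0, 0, 0, 0.05], [0, 0, 0, 0, 0, 0, 0.05], [0, 0, 0, 0, 0, 0, 0.05]], force=8)

```text
t: 18.12
ee_pos: [567.2, 381.4, 25.1]
tcp_rot: [0.015, -0.016, -0.707, 0.707]
ft_force: [-0.9, -1.0, 2.7]
finger_gap: 54.2
```

Run:
```python
from h import *
P=case2w(20,-28); print(P)
go([P[0],P[1],150],[P[0],P[1],31],yaw=-np.pi/2+PSI)
```

```text
[573.94904061  12.14738355   0.        ]
t 18.12 p [567.2 381.4  25.1] zyaw -1.6148 f [-0.9 -1.   2.7] gap 54.2
turn [-0.0001  0.     -0.0004]
-> [573.9  12.1 150. ] shift mm [ -23.  -124.9  368.6] rows>= 7
-> [573.9  12.1  31. ] shift mm [  0. 119.   0.] rows>= 2
```

>>> carry_out(commands=[[0, -0.025, 0, 0, 0, 0, 0.05], [0, -0.05, 0, 0, 0, 0, 0.05], [0, -0.05, 0, 0, 0, 0, 0.05], [-0.003, 0, 0.046, 0, 0, 0, 0.05], [-0.003, 0, 0.054, 0, 0, 0, 0.05], [-0.003, 0, 0.054, 0, 0, 0, 0.05], [-0.003, 0, 0.054, 0, 0, 0, 0.05], [-0.003, 0, 0.054, 0, 0, 0, 0.05], [-0.004, 0, 0.054, 0, 0, 0, 0.05], [-0.004, 0, 0.0525, 0, 0, 0, 0.05], [0, 0, 0, 0, 0, 0, 0.05], [0, 0, 0, 0, 0, 0, 0.05]])

```text
t: 19.62
ee_pos: [573.5, 12.6, 149.4]
tcp_rot: [-0.016, 0.016, 0.707, -0.707]
ft_force: [0.6, -0.0, -1.0]
finger_gap: 53.4
```

Run:
```python
from h import *
P=case2w(20,-28)
go([P[0],P[1],32],yaw=-np.pi/2+PSI)
```

```text
t 19.62 p [573.5  12.6 149.4] zyaw -1.6159 f [ 0.6 -0.  -1. ] gap 53.4
turn [ 0.0008 -0.0011  0.0007]
-> [573.9  12.1  32. ] shift mm [ -0.4 117.4   0.4] rows>= 2
```

>>> carry_out(commands=[[0, 0.05, 0, 0, 0, 0, 0.05], [0, 0.045, 0, 0, 0, 0, 0.05], [0, 0.015, 0, 0, 0, 0, 0.05], [0, 0.007, 0, 0, 0, 0, 0.05], [0, 0, 0, 0, 0, 0, 0.05], [0, 0, 0, 0, 0, 0, 0.066], [0, 0, 0, 0, 0, 0, 0.066], [0, 0, 0, 0, 0, 0, 0.066], [0, -0.03, 0, 0, 0, 0, 0.066], [0, -0.06, 0, 0, 0, 0, 0.066], [0, -0.06, 0, 0, 0, 0, 0.03], [0, -0.06, 0, 0, 0, 0, 0]])

```text
t: 21.12
ee_pos: [573.5, 12.3, 244.9]
tcp_rot: [0.016, -0.016, -0.707, 0.707]
ft_force: [0.9, 0.4, -0.2]
finger_gap: 50.2
```

>>> carry_out(commands=[[0, -0.05, 0.02, 0, 0, 0, 0], [0, 0, 0.02, 0, 0, 0, 0], [0, 0, 0, 0, 0, 0, 0]])

```text
t: 21.5
ee_pos: [571.6, -28.8, 292.0]
tcp_rot: [0.017, -0.016, -0.707, 0.707]
ft_force: [0.1, -0.4, -0.6]
finger_gap: 20.5
```

Run:
```python
from h import *
go(yaw=-np.pi/2+PSI)
t=snap("top","5");s=snap("side","5")
cv2.imwrite("pics/side5.png",cv2.resize(s["pixels"][:,:,::-1],(800,600)))
crop(t,90,350,100,300,"t5.png")
# hinge line & free edge
for y in(-60,60):
    h=case2w(65,y,80); print(h)
```

```text
t 21.5 p [571.6 -28.8 292. ] zyaw -1.6172 f [ 0.1 -0.4 -0.6] gap 20.5
turn [-0.     -0.0024  0.0008]
t5.png scale 3.0
[617.49794191 -21.80100663  80.        ]
[622.77623839  98.08285211  80.        ]
```

View pics/side5.png

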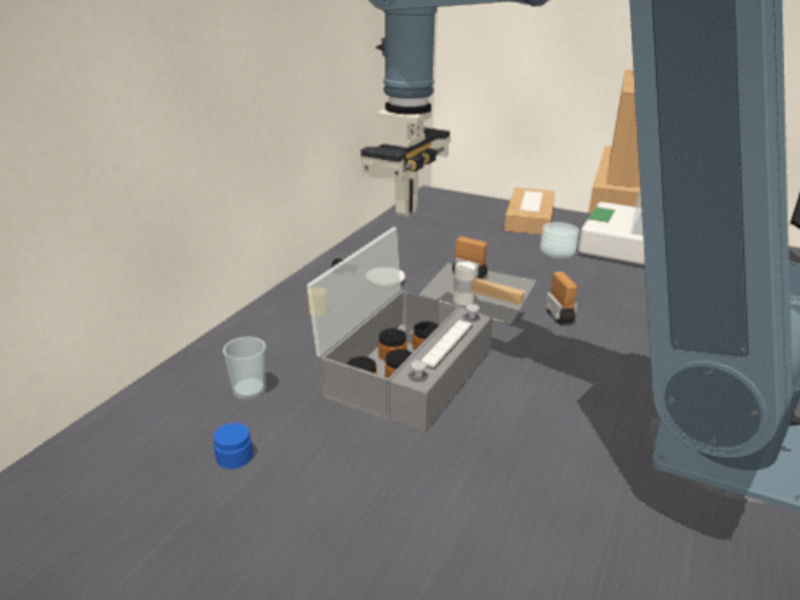

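View pics/t5.png

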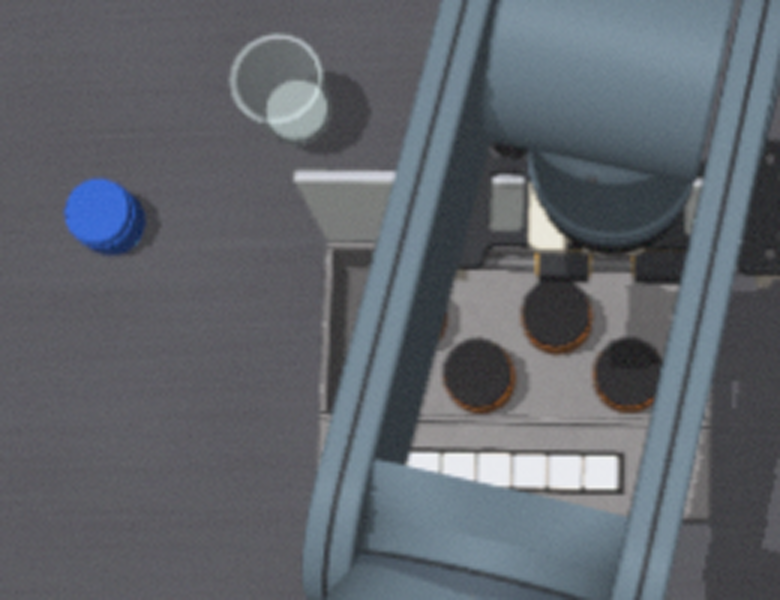

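>>> carry_out(commands=[[-0.06, 0, 0, 0, 0, 0, 0], [-0.058, 0, 0, 0, 0, 0, 0], [0, 0.043, 0, 0, 0, 0, 0], [0, 0.04, 0, 0, 0, 0, 0], [0, 0, 0, 0, 0, 0, 0]])

```text
t: 22.22
ee_pos: [687.0, -31.4, 203.5]
tcp_rot: [-0.02, 0.011, 0.708, -0.706]
ft_force: [-0.1, 0.3, 0.5]
finger_gap: 0.8
```

Run:
```python
from h import *
go([645.5,-32,208],yaw=-np.pi/2+PSI)
```

```text
t 22.23 p [687.  -31.4 203.5] zyaw -1.6144 f [-0.1  0.3  0.5] gap 0.8
turn [0.0022 0.0005 0.0117]
-> [645.5 -32.  208. ] shift mm [41.4 -4.5  2.4] rows>= 1
```

>>> carry_out(commands=[[0.0415, -0.004, 0, 0, 0, 0, 0], [0.016, -0.001, 0, 0, 0, 0, 0], [0.016, 0, 0, 0, 0, 0, 0], [0.016, 0.003, 0, 0, 0, 0, 0], [0.016, 0.005, 0, 0, 0, 0, 0], [0.015, 0.007, 0, 0, 0, 0, 0], [0.013, 0.01, 0, 0, 0, 0, 0], [0.012, 0.0115, 0, 0, 0, 0, 0], [0.01, 0.0135, 0, 0, 0, 0, 0], [0.008, 0.015, 0, 0, 0, 0, 0], [0.006, 0.015, 0, 0, 0, 0, 0], [0, 0, 0, 0, 0, 0, 0]])

```text
t: 23.72
ee_pos: [520.3, -25.0, 135.3]
tcp_rot: [-0.016, 0.015, 0.707, -0.707]
ft_force: [0.8, -0.2, 0.1]
finger_gap: 0.4
```

Run:
```python
from h import *
go([514.5,-27,105],yaw=-np.pi/2+PSI)
s=snap("side","6")
cv2.imwrite("pics/side6.png",cv2.resize(s["pixels"][:,:,::-1],(800,600)))
```

```text
t 23.73 p [520.3 -25.  135.3] zyaw -1.6149 f [ 0.8 -0.2  0.1] gap 0.4
turn [ 0.0002 -0.0001  0.0003]
-> [514.5 -27.  105. ] shift mm [ 5.8 30.3  2.2] rows>= 1
```

View pics/side6.png

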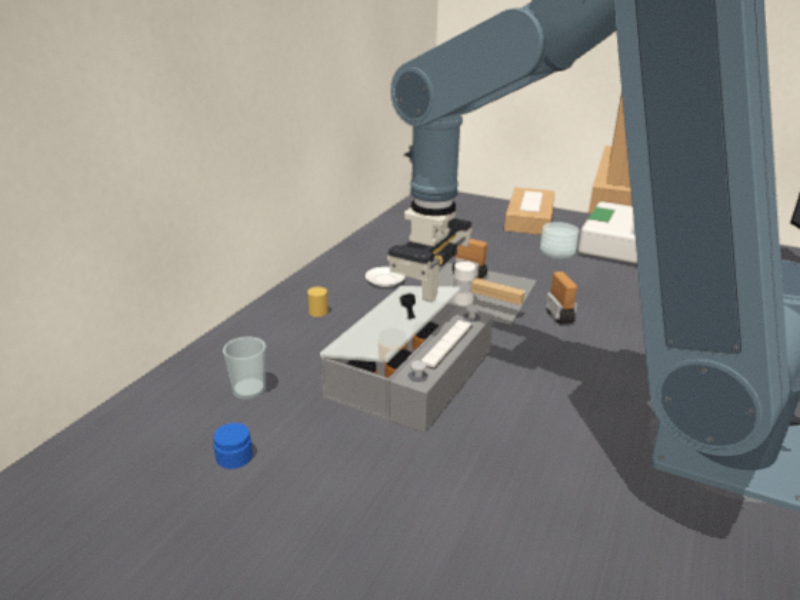

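>>> carry_out(commands=[[0.003, 0.014, 0, 0, 0, 0, 0], [0.002, 0.011, 0, 0, 0, 0, 0], [0, 0.004, 0, 0, 0, 0, 0], [0, 0, 0, 0, 0, 0, 0]])

```text
t: 24.28
ee_pos: [515.4, -25.1, 107.5]
tcp_rot: [0.015, -0.016, -0.707, 0.707]
ft_force: [-7.3, 1.6, 20.9]
finger_gap: 0.3
```

>>> carry_out(commands=[[0, -0.01, 0, 0, 0, 0, 0], [0, -0.05, 0, 0, 0, 0, 0], [0, -0.06, 0, 0, 0, 0, 0.03], [0, -0.05, 0.02, 0, 0, 0, 0.06], [0, 0, 0.05, 0, 0, 0, 0.06], [0, 0, 0.05, 0, 0, 0, 0.06], [0, 0, 0, 0, 0, 0, 0.06]])

```text
t: 25.15
ee_pos: [510.0, -148.1, 275.0]
tcp_rot: [0.018, -0.017, -0.707, 0.707]
ft_force: [-0.0, 1.1, 0.4]
finger_gap: 46.3
```

Run:
```python
from h import *
go(yaw=-np.pi/2+PSI)
s=snap("side","7");t=snap("top","7")
crop(t,350,490,140,340,"t7m.png")
crop(s,200,420,140,310,"s7.png")
crop(t,180,360,140,290,"t7c.png")
vv,uu=np.mgrid[0:420,0:560]
for nm,c in(("t0",load("top0")),("t",t),("s",s)):
    P=dep(c,uu.ravel(),vv.ravel()).reshape(420,560,3);px=c["pixels"].astype(int)
    def reg(lo,hi,cond):
        m=cond&(c["range_z"]>0)&np.all((P>lo)&(P<hi),axis=2); return P[m]
    q=reg([500,-420,82],[640,-320,105],(px[...,0]>px[...,2]+40))
    if len(q)<20: continue
    r=cv2.fitLine(q[:,:2].astype(np.float32),cv2.DIST_L2,0,.01,.01).ravel(); print(nm,len(q),"roller",q.mean(0).round(1),"yaw",np.arctan(r[1]/r[0]), cv2.boxPoints(cv2.minAreaRect(q[:,:2].astype(np.float32))).round(0).tolist())
    q=reg([380,-300,50],[510,-200,72],(px[...,0]>px[...,2]+40))
    r=cv2.fitLine(q[:,:2].astype(np.float32),cv2.DIST_L2,0,.01,.01).ravel(); print("handle",q.mean(0).round(1),"yaw",np.arctan(r[1]/r[0]))
    # lid plane heights
    q=reg([470,-80,70],[640,150,140],px.min(2)>60); print("lid z pct",np.percentile(q[:,2],[5,25,50,75,95]) if len(q) else 0)
```

```text
t 25.15 p [ 510.  -148.1  275. ] zyaw -1.6194 f [-0.   1.1  0.4] gap 46.3
turn [-0.0005 -0.0046  0.0009]
t7m.png scale 3.0
s7.png scale 3.5294117647058822
t7c.png scale 4.0
t0 376 roller [ 567.2 -370.9   93.3] yaw -0.083168 [[533.0, -382.0], [601.0, -387.0], [603.0, -361.0], [535.0, -357.0]]
handle [ 457.4 -243.2   61.8] yaw -0.08941671
lid z pct [ 77.13317099  80.35944975  82.75377069 101.24684718 132.25227967]
t 204 roller [ 555.8 -373.5   93.7] yaw -0.28054634 [[533.0, -381.0], [595.0, -388.0], [597.0, -364.0], [535.0, -357.0]]
handle [ 470.7 -243.    62. ] yaw -0.20390457
lid z pct [80.81360548 87.44300387 89.43080733 91.09479108 93.38200089]
s 114 roller [ 566.6 -367.    89. ] yaw -0.07258367 [[531.0, -382.0], [602.0, -386.0], [604.0, -360.0], [533.0, -356.0]]
handle [ 456.1 -239.    57.6] yaw -0.077438936
lid z pct [78.75069611 86.34457446 87.43266876 88.30948789 89.65815622]
```

View pics/s7.png

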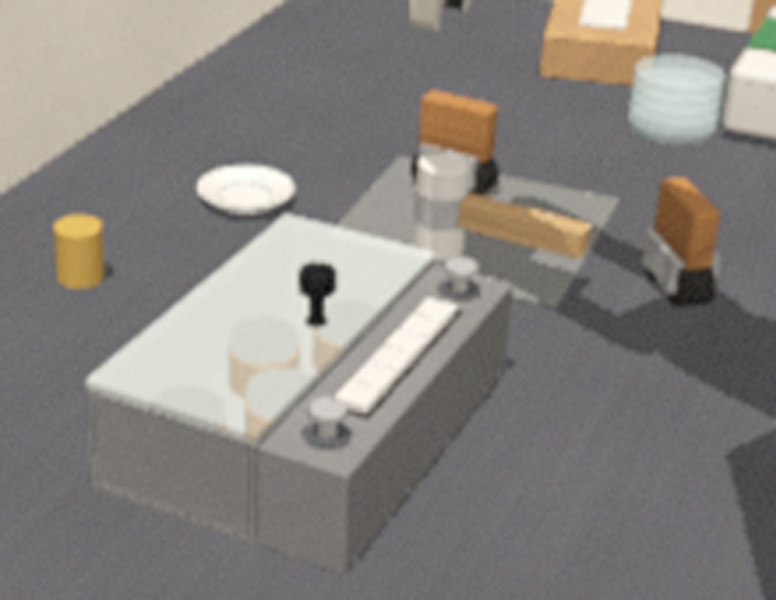

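View pics/t7m.png

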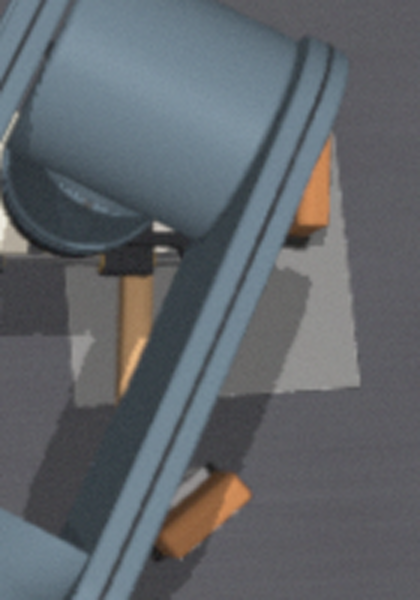

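Run:
```python
from h import *
go([567.5,-371,160],[567.5,-371,73],yaw=-np.pi/2-0.08)
```

```text
t 25.25 p [ 510.  -145.1  275. ] zyaw -1.6165 f [-1.1  0.6 -0.8] gap 54.0
turn [0.0012 0.0343 0.0012]
-> [ 567.5 -371.   160. ] shift mm [-75.3 115.  220.6] rows>= 5
-> [ 567.5 -371.    73. ] shift mm [ 0. 87.  0.] rows>= 2
```

>>> carry_out(commands=[[0, 0, 0, 0, 0.034, 0, 0.06], [-0.015, 0.023, 0.044, 0, 0, 0, 0.06], [-0.015, 0.023, 0.044, 0, 0, 0, 0.06], [-0.015, 0.023, 0.044, 0, 0, 0, 0.06], [-0.015, 0.023, 0.044, 0, 0, 0, 0.06], [-0.015, 0.023, 0.0445, 0, 0, 0, 0.06], [0, 0, 0, 0, 0, 0, 0.06], [0, 0, 0, 0, 0, 0, 0.06]])

```text
t: 26.25
ee_pos: [568.3, -369.2, 160.5]
tcp_rot: [-0.028, 0.027, 0.707, -0.706]
ft_force: [-0.4, -0.1, 0.0]
finger_gap: 60.3
```

Run:
```python
from h import *
go([567.5,-371,73],yaw=-np.pi/2-0.08)
s=snap("side","8")
crop(s,250,450,60,240,"s8.png")
```

```text
t 26.25 p [ 568.3 -369.2  160.5] zyaw -1.6486 f [-0.4 -0.1  0. ] gap 60.3
turn [0.0011 0.0022 0.0005]
-> [ 567.5 -371.    73. ] shift mm [ 0.6 87.5  1.9] rows>= 2
s8.png scale 3.3333333333333335
```

View pics/s8.png

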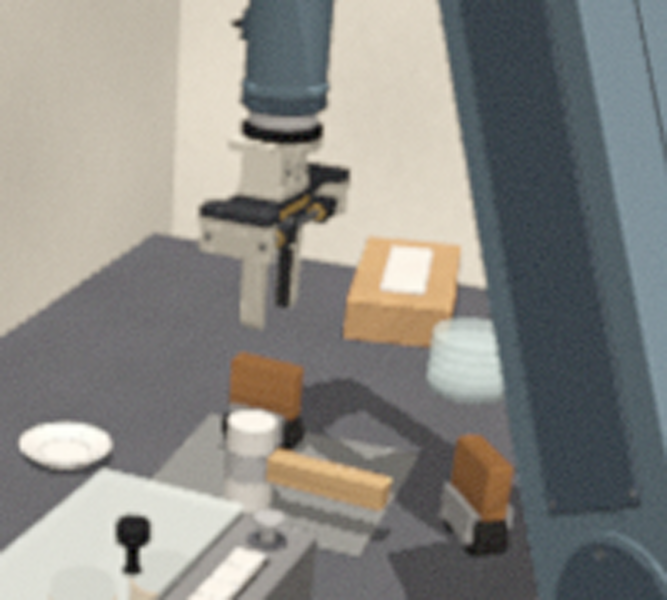

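>>> carry_out(commands=[[0, 0.04, 0.0015, 0, 0, 0, 0.06], [0, 0.03, 0, 0, 0, 0, 0.06], [0, 0.0175, 0, 0, 0, 0, 0.06], [0, 0, 0, 0, 0, 0, 0.06], [0, 0, 0, 0, 0, 0, 0.015], [0, 0, 0, 0, 0, 0, 0.015], [0, 0, 0, 0, 0, 0, 0.015], [0, 0, 0, 0, 0, 0, 0.015], [0, 0, 0, 0, 0, 0, 0.015], [0, 0, 0, 0, 0, 0, 0.015]], force=50)

```text
t: 27.55
ee_pos: [567.9, -372.6, 73.6]
tcp_rot: [0.027, -0.028, -0.706, 0.707]
ft_force: [-1.3, -1.3, 3.0]
finger_gap: 23.9
```

>>> carry_out(commands=[[0, -0.02, 0, 0, 0, 0, 0.015], [0, -0.05, 0, 0, 0, 0, 0.015], [0, -0.06, 0, 0, 0, 0, 0.015], [0, -0.04, 0, 0, 0, 0, 0.015], [0, 0, 0, 0, 0, 0, 0.015]])

```text
t: 28.18
ee_pos: [569.0, -373.2, 246.5]
tcp_rot: [0.026, -0.029, -0.705, 0.708]
ft_force: [0.2, 0.1, -3.9]
finger_gap: 24.2
```

Run:
```python
from h import *
P=case2w(-99,0);print(P)
go([P[0],P[1],240],yaw=PSI)
s=snap("side","9")
crop(s,250,450,60,240,"s9.png")
```

```text
[456.29581654  45.3545946    0.        ]
t 28.18 p [ 569.  -373.2  246.5] zyaw -1.6489 f [ 0.2  0.1 -3.9] gap 24.2
turn [-7.2000e-03 -1.6049e+00 -9.0000e-04]
-> [456.3  45.4 240. ] shift mm [-413.2    6.5 -131. ] rows>= 7
s9.png scale 3.3333333333333335
```

View pics/s9.png

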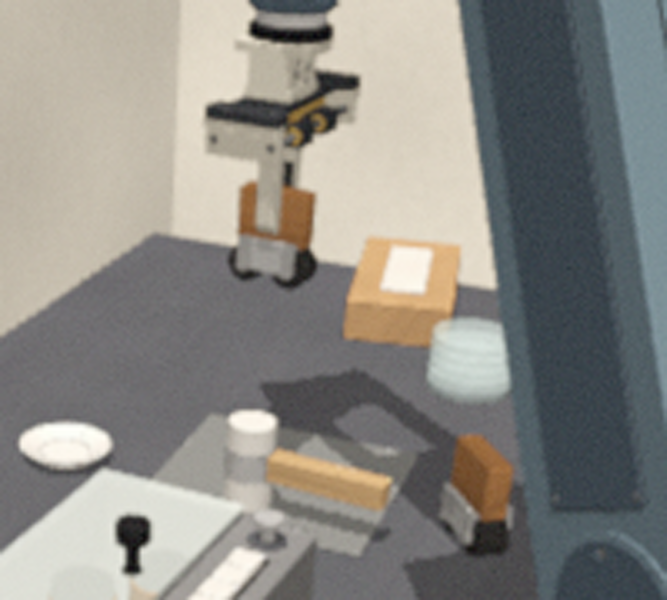

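>>> carry_out(commands=[[0, 0, 0, 0, -0.1783, 0, 0.015], [0, 0, 0, 0, -0.1783, 0, 0.015], [0, 0, 0, 0, -0.1783, 0, 0.015], [0, 0, 0, 0, -0.1783, 0, 0.015], [0, 0, 0, 0, -0.1783, 0, 0.015], [0, 0, 0, 0, -0.1783, 0, 0.015], [0, 0, 0, 0, -0.1783, 0, 0.015], [0, 0, 0, 0, -0.1783, 0, 0.015], [0, 0, 0, 0, -0.1783, 0, 0.015], [0, 0, 0, 0, 0, 0, 0.015]])

```text
t: 29.48
ee_pos: [566.7, -371.3, 239.4]
tcp_rot: [0.488, -0.489, 0.514, -0.509]
ft_force: [0.0, -0.5, -3.2]
finger_gap: 23.4
```

Run:
```python
from h import *
P=case2w(-99,0);print(P)
go([P[0],P[1],200],yaw=PSI)
```

```text
[456.29581654  45.3545946    0.        ]
t 29.48 p [ 566.7 -371.3  239.4] zyaw -0.0459 f [ 0.  -0.5 -3.2] gap 23.4
turn [ 0.0047 -0.0019 -0.004 ]
-> [456.3  45.4 200. ] shift mm [-411.4   39.4 -128.6] rows>= 7
```

>>> carry_out(commands=[[-0.045, 0, -0.014, 0, 0, 0, 0.015], [-0.055, 0, -0.0172, 0, 0, 0, 0.015], [-0.055, 0, -0.0172, 0, 0, 0, 0.015], [-0.055, 0, -0.0172, 0, 0, 0, 0.015], [-0.055, 0, -0.0172, 0, 0, 0, 0.015], [-0.055, 0, -0.0172, 0, 0, 0, 0.015], [-0.05, 0.01, -0.0156, 0, 0, 0, 0.015], [-0.041, 0.029, -0.013, 0, 0, 0, 0.015], [0, 0, 0, 0, 0, 0, 0.015], [0, 0, 0, 0, 0, 0, 0.015]])

```text
t: 30.72
ee_pos: [457.3, 44.0, 203.6]
tcp_rot: [0.488, -0.489, 0.511, -0.511]
ft_force: [-0.0, -0.6, -3.0]
finger_gap: 23.9
```

Run:
```python
from h import *
P=case2w(-99,0);print(P)
go([P[0],P[1],165],yaw=PSI)
t=snap("top","10");s=snap("side","10")
crop(t,180,350,140,290,"t10.png")
crop(s,200,420,110,280,"s10.png")
```

```text
[456.29581654  45.3545946    0.        ]
t 30.73 p [457.3  44.  203.6] zyaw -0.0457 f [-0.  -0.6 -3. ] gap 23.9
turn [ 0.001  -0.0017  0.0004]
-> [456.3  45.4 165. ] shift mm [-1.3 38.6 -1.1] rows>= 1
t10.png scale 4.0
s10.png scale 3.5294117647058822
```

View pics/s10.png

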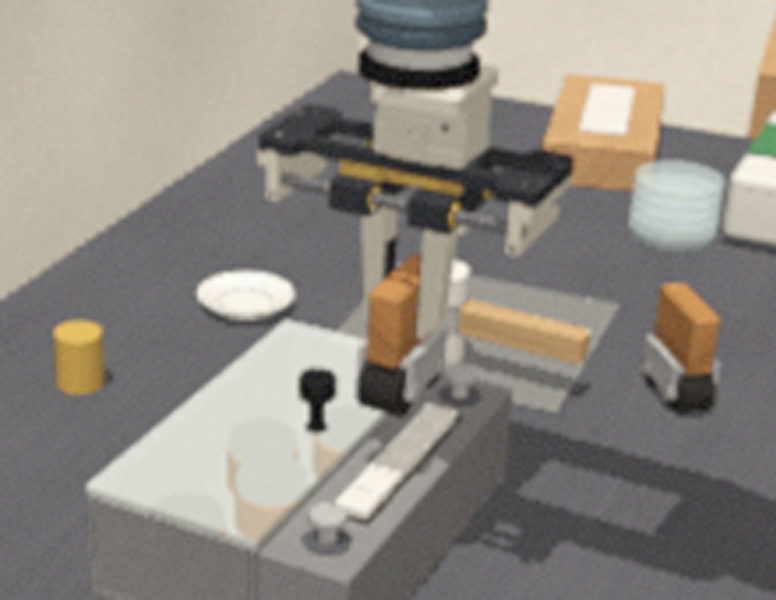

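View pics/t10.png

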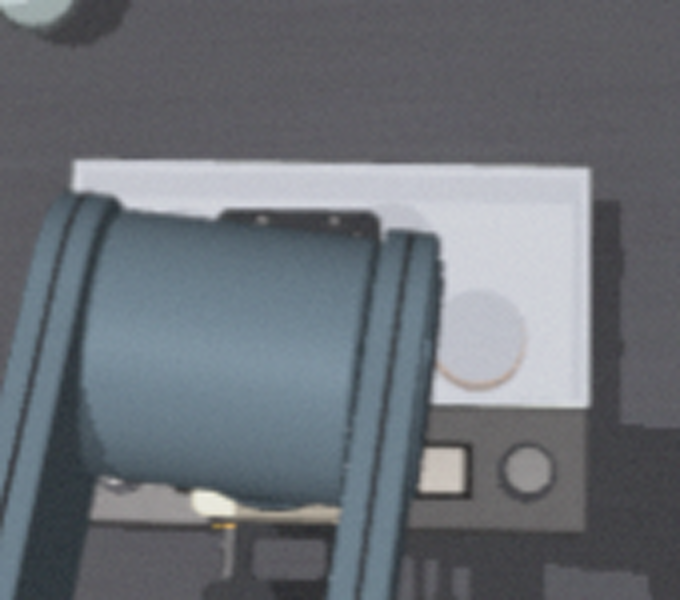

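>>> carry_out(commands=[[-0.001, 0.02, -0.001, 0, 0, 0, 0.015], [0, 0.02, 0, 0, 0, 0, 0.015], [0, 0.004, 0, 0, 0, 0, 0.015], [0, 0.002, 0, 0, 0, 0, 0.015], [0, 0, 0, 0, 0, 0, 0.015]], force=60)

```text
t: 31.45
ee_pos: [457.2, 44.7, 158.9]
tcp_rot: [-0.489, 0.488, -0.511, 0.512]
ft_force: [-1.2, -0.7, -3.9]
finger_gap: 23.7
```

Run:
```python
from h import *
P=case2w(-99,0);print(P)
go([P[0],P[1],152],yaw=PSI)
```

```text
[456.29581654  45.3545946    0.        ]
t 31.45 p [457.2  44.7 158.9] zyaw -0.0451 f [-1.2 -0.7 -3.9] gap 23.7
turn [-0.0014 -0.0011  0.0002]
-> [456.3  45.4 152. ] shift mm [-0.6  6.9 -0.9] rows>= 1
```

>>> carry_out(commands=[[0, 0.002, -0.001, 0, 0, 0, 0.015], [0, 0.002, 0, 0, 0, 0, 0.015], [0, 0.002, 0, 0, 0, 0, 0.015], [0, 0, 0, 0, 0, 0, 0.015]])

```text
t: 31.95
ee_pos: [457.1, 44.9, 154.4]
tcp_rot: [-0.49, 0.488, -0.51, 0.512]
ft_force: [-0.9, 0.2, 10.0]
finger_gap: 23.6
```

>>> carry_out(commands=[[0, 0.0015, 0, 0, 0, 0, 0.015], [0, 0.001, 0, 0, 0, 0, 0.015], [0, 0, 0, 0, 0, 0, 0.015]])

```text
t: 32.33
ee_pos: [457.1, 44.9, 152.5]
tcp_rot: [-0.49, 0.488, -0.509, 0.512]
ft_force: [-2.3, -0.9, 15.3]
finger_gap: 23.7
```

>>> carry_out(commands=[[-0.004, 0.001, 0, 0, 0, 0, 0.015], [-0.006, 0, 0, 0, 0, 0, 0.015], [-0.006, 0, 0, 0, 0, 0, 0.015], [-0.006, 0, 0, 0, 0, 0, 0.015]])

```text
t: 32.83
ee_pos: [458.2, 66.1, 152.3]
tcp_rot: [-0.49, 0.488, -0.509, 0.513]
ft_force: [-6.0, -3.7, 21.6]
finger_gap: 23.8
```

>>> carry_out(commands=[[-0.006, 0, -0.0005, 0, 0, 0, 0.015], [-0.006, 0, 0, 0, 0, 0, 0.015], [-0.006, 0, 0, 0, 0, 0, 0.015], [-0.004, 0, 0, 0, 0, 0, 0.015], [0, 0, 0, 0, 0, 0, 0.015]])

```text
t: 33.45
ee_pos: [459.2, 89.4, 152.3]
tcp_rot: [-0.491, 0.487, -0.509, 0.512]
ft_force: [-3.2, 0.5, 19.9]
finger_gap: 24.1
```

>>> carry_out(commands=[[0.004, 0.0005, 0, 0, 0, 0, 0.015], [0.007, 0, 0, 0, 0, 0, 0.015], [0.007, 0, 0, 0, 0, 0, 0.015], [0.007, 0, 0, 0, 0, 0, 0.015], [0.007, 0, 0, 0, 0, 0, 0.015], [0.007, 0, 0, 0, 0, 0, 0.015], [0.007, 0, 0, 0, 0, 0, 0.015], [0.007, 0, 0, 0, 0, 0, 0.015], [0, 0, 0, 0, 0, 0, 0.015]])

```text
t: 34.58
ee_pos: [456.8, 35.5, 152.2]
tcp_rot: [-0.49, 0.488, -0.509, 0.513]
ft_force: [-4.9, -0.9, 24.0]
finger_gap: 23.6
```

>>> carry_out(commands=[[0.006, 0, -0.0005, 0, 0, 0, 0.015], [0.006, 0, 0, 0, 0, 0, 0.015], [0.006, 0, 0, 0, 0, 0, 0.015], [0.006, 0, 0, 0, 0, 0, 0.015], [0.006, 0, 0, 0, 0, 0, 0.015], [0.004, 0, 0, 0, 0, 0, 0.015], [0, 0, 0, 0, 0, 0, 0.015]])

```text
t: 35.45
ee_pos: [455.1, 1.4, 152.3]
tcp_rot: [-0.49, 0.488, -0.509, 0.513]
ft_force: [-4.3, 0.3, 22.7]
finger_gap: 23.7
```

Run:
```python
from h import *
P=case2w(-99,-44);print(P)
go([P[0],P[1],152],yaw=PSI)
s=snap("side","11")
crop(s,200,420,110,280,"s11.png")
```

```text
[454.36044116   1.39717973   0.        ]
t 35.45 p [455.1   1.4 152.3] zyaw -0.0442 f [-4.3  0.3 22.7] gap 23.7
turn [-0.0073 -0.0002  0.0019]
-> [454.4   1.4 152. ] shift mm [-0.   0.3 -0.8] rows>= 1
s11.png scale 3.5294117647058822
```

View pics/s11.png

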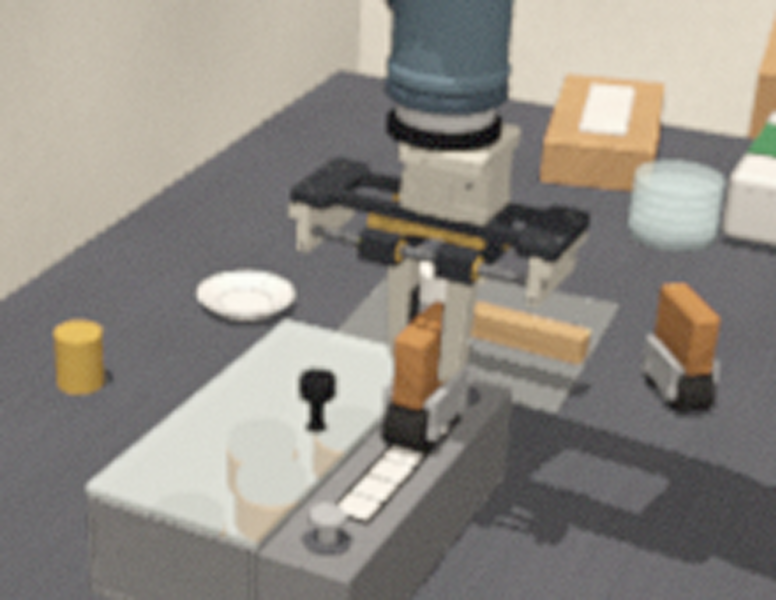

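>>> carry_out(commands=[[-0.002, 0.0005, 0, 0, 0, 0, 0.015], [-0.006, 0, 0, 0, 0, 0, 0.015], [-0.008, 0, 0, 0, 0, 0, 0.015], [-0.008, 0, 0, 0, 0, 0, 0.015], [-0.008, 0, 0, 0, 0, 0, 0.015], [-0.008, 0, 0, 0, 0, 0, 0.015], [-0.008, 0, 0, 0, 0, 0, 0.015], [-0.008, 0, 0, 0, 0, 0, 0.015], [-0.008, 0, 0, 0, 0, 0, 0.015], [-0.008, 0, 0, 0, 0, 0, 0.015], [-0.008, 0, 0, 0, 0, 0, 0.015], [-0.006, 0, 0, 0, 0, 0, 0.015]])

```text
t: 37.0
ee_pos: [459.3, 88.1, 152.2]
tcp_rot: [-0.491, 0.487, -0.509, 0.513]
ft_force: [-4.1, -0.8, 25.3]
finger_gap: 23.7
```

>>> carry_out(commands=[[-0.002, 0, 0, 0, 0, 0, 0.015], [0, 0, 0, 0, 0, 0, 0.015]])

```text
t: 37.25
ee_pos: [459.4, 90.3, 152.2]
tcp_rot: [-0.491, 0.487, -0.509, 0.513]
ft_force: [-4.2, -0.0, 26.0]
finger_gap: 23.5
```

Lift the roller, then turn it back and look at the links.

>>> carry_out(commands=[[0, -0.006, 0, 0, 0, 0, 0.015], [0, -0.03, 0, 0, 0, 0, 0.015], [0, -0.05, 0, 0, 0, 0, 0.015], [0.05, 0, 0.016, 0, 0, 0, 0.015], [0.055, 0, 0.0175, 0, 0, 0, 0.015], [0.055, 0, 0.0175, 0, 0, 0, 0.015], [0.055, 0, 0.0175, 0, 0, 0, 0.015], [0.055, 0, 0.0175, 0, 0, 0, 0.015], [0.055, 0, 0.0175, 0, 0, 0, 0.015], [0.055, 0, 0.0175, 0, 0, 0, 0.015], [0.05, 0, 0.01, 0, 0, 0, 0.015], [0, 0, 0, 0, 0, 0, 0.015]])

```text
t: 38.75
ee_pos: [567.7, -349.2, 231.8]
tcp_rot: [0.487, -0.488, 0.512, -0.512]
ft_force: [0.0, 0.0, -3.2]
finger_gap: 23.5
```

>>> carry_out(commands=[[0, 0, 0, 0, 0.1783, 0, 0.015], [0, 0, 0, 0, 0.1783, 0, 0.015], [0, 0, 0, 0, 0.1783, 0, 0.015], [0, 0, 0, 0, 0.1783, 0, 0.015], [0, 0, 0, 0, 0.1783, 0, 0.015], [0, 0, 0, 0, 0.1783, 0, 0.015], [0, 0, 0, 0, 0.1783, 0, 0.015], [0, 0, 0, 0, 0.1783, 0, 0.015], [0, 0, 0, 0, 0.1783, 0, 0.015], [0, 0, 0, 0, 0, 0, 0.015]])

```text
t: 40.0
ee_pos: [568.2, -344.0, 233.3]
tcp_rot: [-0.027, 0.027, 0.707, -0.706]
ft_force: [-1.0, -0.3, -3.5]
finger_gap: 23.7
```

Run:
```python
from h import *
go([567.5,-371,120],yaw=-np.pi/2-0.08)
t=snap("top","12");s=snap("side","12")
crop(t,180,350,140,290,"t12.png");crop(s,250,350,200,280,"s12.png")
vv,uu=np.mgrid[0:420,0:560]
for k,cs in(("before",(load("top0"),load("side0"))),("after",(t,s))):
  for c in cs:
    P=dep(c,uu.ravel(),vv.ravel()).reshape(420,560,3);Q=P-[555.2,41,0]
    cx=Q[...,0]*np.cos(PSI)+Q[...,1]*np.sin(PSI);cy=-Q[...,0]*np.sin(PSI)+Q[...,1]*np.cos(PSI)
    ok=(c["range_z"]>0)&(P[...,2]>70)&(P[...,2]<110)
    out=[]
    for i in range(6):
        m=ok&(abs(cx+99)<9)&(abs(cy-(-62.5+25*i))<9); out.append((round(float(np.median(P[m][:,2])),1),int(m.sum())) if m.any() else None)
    m=ok&(abs(cx+75)<5)&(abs(cy)<70); print(k,out,"ledge",np.median(P[m][:,2]).round(1))
```

```text
t 40.0 p [ 568.2 -344.   233.3] zyaw -1.6466 f [-1.  -0.3 -3.5] gap 23.7
turn [0.0009 0.0042 0.0008]
-> [ 567.5 -371.   120. ] shift mm [ -1.4 113.3  26.9] rows>= 2
t12.png scale 4.0
s12.png scale 7.5
before [(90.0, 76), (89.4, 80), (89.2, 73), (89.5, 63), (89.5, 69), (89.1, 74)] ledge 81.4
before [(87.7, 25), (87.0, 24), (87.3, 31), (87.2, 28), (87.1, 32), (87.2, 30)] ledge 79.2
after [(83.6, 73), (83.0, 77), (82.7, 72), (83.9, 65), (83.8, 69), (83.5, 80)] ledge 81.3
after [(80.9, 27), (80.7, 27), (80.9, 31), (81.3, 33), (81.1, 31), (81.1, 36)] ledge 79.2
```

View pics/s12.png

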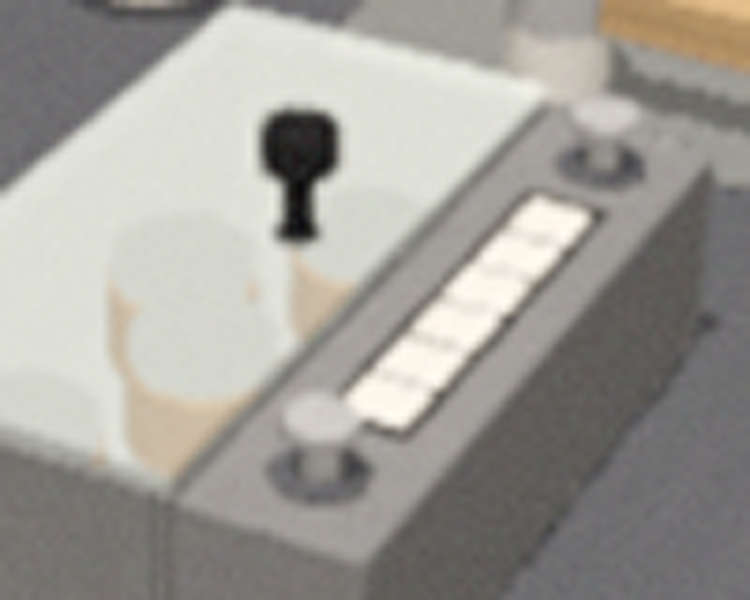

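View pics/t12.png

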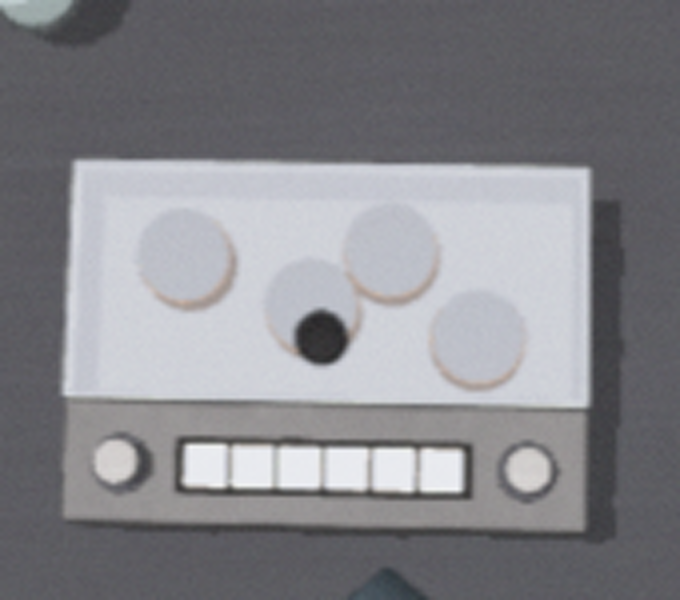

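>>> carry_out(commands=[[-0.001, 0.03, 0.013, 0, 0.004, 0, 0.015], [0, 0.05, 0.014, 0, 0, 0, 0.015], [0, 0.05, 0, 0, 0, 0, 0.015], [0, 0.022, 0, 0, 0, 0, 0.015], [0, 0.004, 0, 0, 0, 0, 0.015], [0, 0, 0, 0, 0, 0, 0.015]])

```text
t: 40.85
ee_pos: [567.7, -372.5, 78.5]
tcp_rot: [0.028, -0.029, -0.706, 0.707]
ft_force: [0.4, 0.3, -2.5]
finger_gap: 23.5
```

>>> carry_out(commands=[[0, 0.003, 0, 0, 0, 0, 0.015], [0, 0.0015, 0, 0, 0, 0, 0.015], [0, 0, 0, 0, 0, 0, 0.015]])

```text
t: 41.22
ee_pos: [567.3, -372.3, 73.7]
tcp_rot: [0.029, -0.029, -0.706, 0.707]
ft_force: [-0.6, 0.3, -1.9]
finger_gap: 23.9
```

>>> carry_out(commands=[[0, 0.0005, 0, 0, 0, 0, 0.015], [0, 0, 0, 0, 0, 0, 0.035], [0, 0, 0, 0, 0, 0, 0.05], [0, 0, 0, 0, 0, 0, 0.05], [0, -0.01, 0, 0, 0, 0, 0.05], [0, -0.03, 0, 0, 0, 0, 0.05], [0, -0.05, 0, 0, 0, 0, 0.05], [0, -0.05, 0, 0, 0, 0, 0.05], [0, 0, 0, 0, 0, 0, 0.05]], force=30)

```text
t: 42.35
ee_pos: [569.3, -374.1, 219.4]
tcp_rot: [0.026, -0.032, -0.704, 0.709]
ft_force: [0.2, 0.1, 0.4]
finger_gap: 50.2
```

Run:
```python
from h import *
t=snap("top","13");s=snap("side","13")
crop(s,250,450,60,240,"s13.png");crop(t,350,490,160,340,"t13.png")
# mallet grip: head axis & yaw
h=np.array([536.0,-250.0]);a=-0.085
for c in(t,s,load("top0"),load("side0")):
    vv,uu=np.mgrid[0:420,0:560];P=dep(c,uu.ravel(),vv.ravel()).reshape(420,560,3);px=c["pixels"].astype(int)
    def reg(lo,hi,cond):
        m=cond&(c["range_z"]>0)&np.all((P>lo)&(P<hi),axis=2); return P[m]
    q=reg([500,-280,78],[565,-215,100],px.min(2)>150)
    if len(q)>20:print("head",len(q),cv2.minEnclosingCircle(q[:,:2].astype(np.float32)),q[:,2].mean())
    q=reg([380,-300,50],[510,-200,72],(px[...,0]>px[...,2]+40))
    if len(q)>20:
        r=cv2.fitLine(q[:,:2].astype(np.float32),cv2.DIST_L2,0,.01,.01).ravel(); print("handle",len(q),q.mean(0).round(1),"yaw",np.arctan(r[1]/r[0]),q[:,2].mean())
g=h-40*np.array([np.cos(a),np.sin(a)]);print(g)
go([g[0],g[1],130],[g[0],g[1],48],yaw=-np.pi/2-0.085)
```

```text
s13.png scale 3.3333333333333335
t13.png scale 3.3333333333333335
head 321 ((536.9707641601562, -250.0869140625), 22.05011558532715) 88.77010237317269
handle 448 [ 462.3 -243.1   61.6] yaw -0.12377487 61.61594017832874
head 100 ((536.266357421875, -248.37733459472656), 23.798505783081055) 85.30440552818077
handle 210 [ 456.4 -239.3   57.3] yaw -0.05714993 57.308237776661656
head 319 ((536.841064453125, -250.04202270507812), 21.872974395751953) 88.83283576196084
handle 496 [ 457.4 -243.2   61.8] yaw -0.08941671 61.814939821528796
head 100 ((535.2335205078125, -248.03323364257812), 22.284212112426758) 85.1191740018271
handle 209 [ 455.4 -239.2   57.4] yaw -0.070696205 57.421943473892874
[ 496.14441302 -246.60409269]
t 42.45 p [ 567.3 -372.3  213.7] zyaw -1.653 f [-0.6  0.1  0.6] gap 50.5
turn [-0.0011  0.0028 -0.0014]
-> [ 496.1 -246.6  130. ] shift mm [  81.6   83.7 -119.2] rows>= 3
-> [ 496.1 -246.6   48. ] shift mm [ 0. 82.  0.] rows>= 2
```

View pics/s13.png

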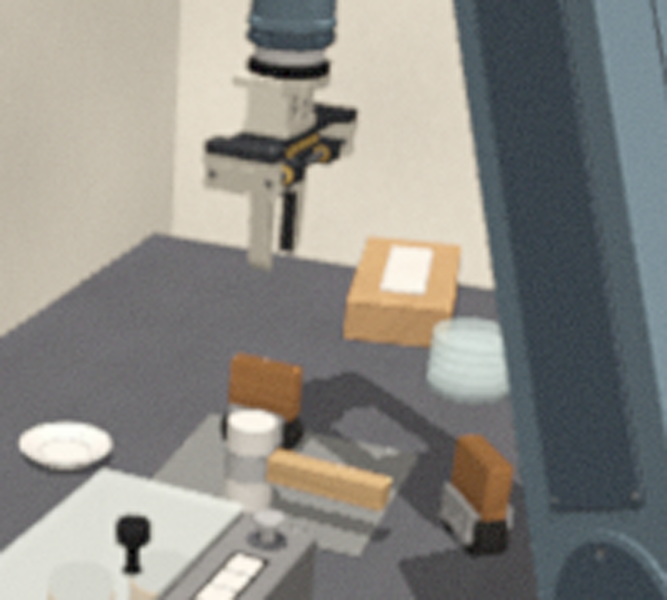

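View pics/t13.png

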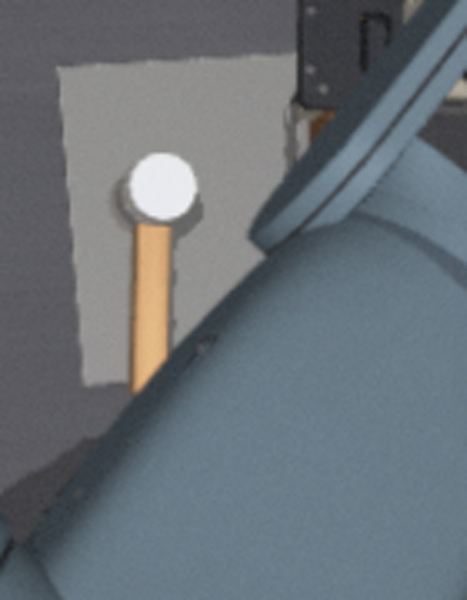

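>>> carry_out(commands=[[0.027, 0.028, -0.04, 0, 0, 0, 0.05], [0.027, 0.028, -0.04, 0, 0, 0, 0.05], [0.0275, 0.028, -0.04, 0, 0, 0, 0.05], [0, 0, 0, 0, 0, 0, 0.05], [0, 0, 0, 0, 0, 0, 0.05]])

```text
t: 43.08
ee_pos: [496.0, -246.1, 128.2]
tcp_rot: [-0.029, 0.029, 0.707, -0.707]
ft_force: [0.5, -0.9, -0.2]
finger_gap: 50.2
```

Run:
```python
from h import *
go([496.3,-246,48],yaw=-np.pi/2-0.083)
```

```text
t 43.08 p [ 496.  -246.1  128.2] zyaw -1.6527 f [ 0.5 -0.9 -0.2] gap 50.2
turn [0.     0.0011 0.0003]
-> [ 496.3 -246.    48. ] shift mm [-0.3 80.2 -0.1] rows>= 2
```

>>> carry_out(commands=[[0, 0.04, 0, 0, 0, 0, 0.05], [0, 0.03, 0, 0, 0, 0, 0.05], [0, 0.01, 0, 0, 0, 0, 0.05], [0, 0, 0, 0, 0, 0, 0.05], [0, 0, 0, 0, 0, 0, 0.01], [0, 0, 0, 0, 0, 0, 0.01], [0, 0, 0, 0, 0, 0, 0.01], [0, 0, 0, 0, 0, 0, 0.01], [0, 0, 0, 0, 0, 0, 0.01]], force=60)

```text
t: 44.2
ee_pos: [496.1, -246.3, 49.3]
tcp_rot: [0.029, -0.029, -0.706, 0.707]
ft_force: [-2.0, -0.3, 5.3]
finger_gap: 21.9
```

>>> carry_out(commands=[[0, 0, 0, 0, 0, 0, 0.01], [0, -0.02, 0, 0, 0, 0, 0.01], [0, -0.05, 0, 0, 0, 0, 0.01], [0, -0.06, 0, 0, 0, 0, 0.01], [0, 0, 0, 0, 0, 0, 0.01]])

```text
t: 44.82
ee_pos: [498.1, -247.4, 183.1]
tcp_rot: [0.026, -0.032, -0.705, 0.708]
ft_force: [0.2, 0.0, -3.6]
finger_gap: 21.8
```

Run:
```python
from h import *
a=-0.083
for y in(-108,108):
    P=case2w(-99,y)
    # keep mallet yaw = case yaw
    T=P[:2]-40*np.array([np.cos(PSI),np.sin(PSI)]); print(y,P,T)
    go([T[0],T[1],185],yaw=-np.pi/2+PSI)
s=snap("side","14");t=snap("top","14")
crop(s,250,450,100,280,"s14.png")
```

```text
-108 [451.5453497  -62.54087827   0.        ] [411.58406346 -60.7814461 ]
t 44.83 p [ 498.1 -247.4  183.1] zyaw -1.6528 f [ 0.2  0.  -3.6] gap 21.8
turn [-0.0049 -0.038  -0.0076]
-> [411.6 -60.8 185. ] shift mm [  94.7   -1.9 -182.7] rows>= 4
108 [461.04628338 153.25006747   0.        ] [421.08499713 155.00949963]
t 44.83 p [ 498.1 -247.4  183.1] zyaw -1.6528 f [ 0.2  0.  -3.6] gap 21.8
turn [-0.0049 -0.038  -0.0076]
-> [421.1 155.  185. ] shift mm [  94.7   -1.9 -398.7] rows>= 7
s14.png scale 3.3333333333333335
```

View pics/s14.png

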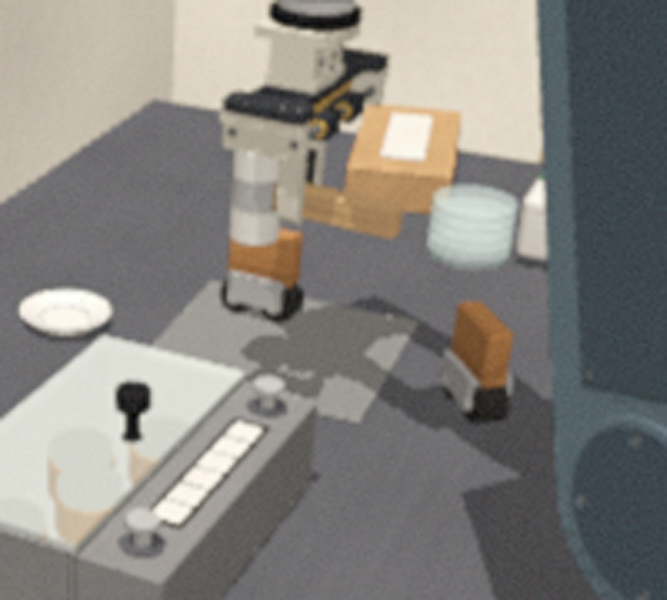

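>>> carry_out(commands=[[0, 0, 0, 0, -0.039, 0, 0.01], [0.024, 0, -0.046, 0, 0, 0, 0.01], [0.024, 0, -0.046, 0, 0, 0, 0.01], [0.024, 0, -0.046, 0, 0, 0, 0.01], [0.0225, 0, -0.0445, 0, 0, 0, 0.01], [0, 0, 0, 0, 0, 0, 0.01], [0, 0, 0, 0, 0, 0, 0.01]])

```text
t: 45.8
ee_pos: [408.6, -59.2, 177.3]
tcp_rot: [-0.016, 0.014, 0.707, -0.707]
ft_force: [0.8, -0.7, -3.3]
finger_gap: 21.7
```

Run:
```python
from h import *
go([411.6,-60.8,150],yaw=-np.pi/2+PSI)
s=snap("side","15");t=snap("top","15")
crop(s,250,400,130,260,"s15.png");crop(t,220,360,180,300,"t15.png")
```

```text
t 45.8 p [408.6 -59.2 177.3] zyaw -1.6132 f [ 0.8 -0.7 -3.3] gap 21.7
turn [0.0007 0.0016 0.0025]
-> [411.6 -60.8 150. ] shift mm [-3.1 27.3  1.4] rows>= 1
s15.png scale 4.615384615384615
t15.png scale 5.0
```

View pics/s15.png

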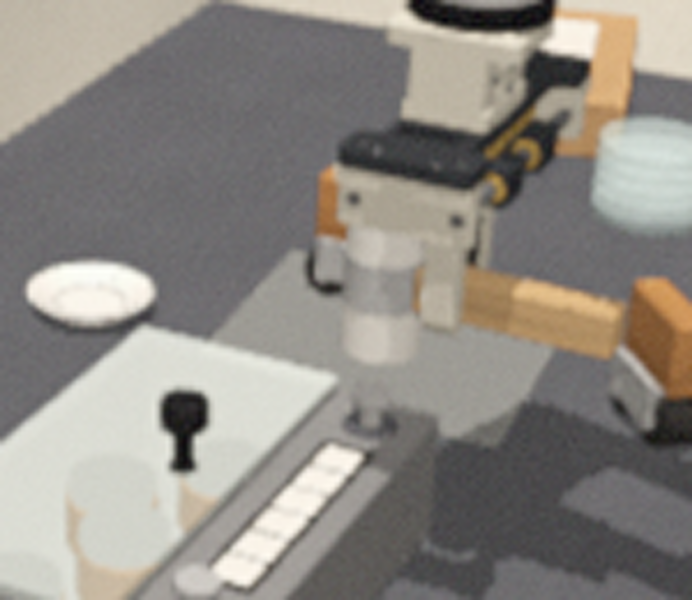

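View pics/t15.png

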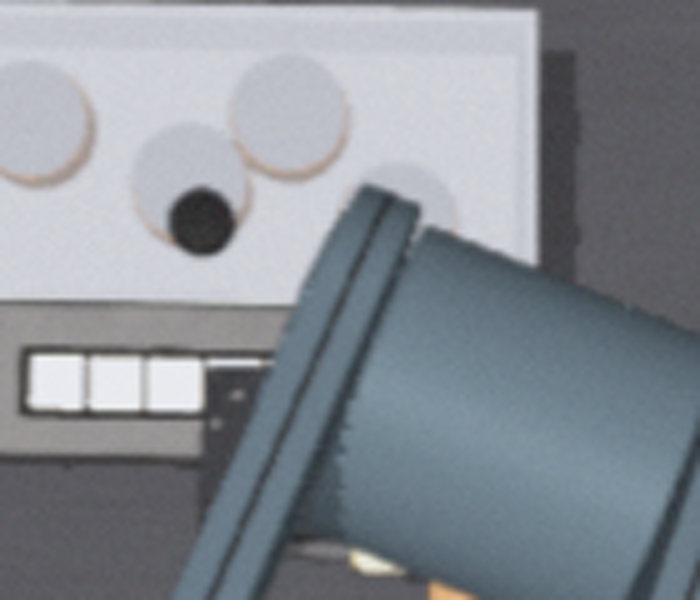

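>>> carry_out(commands=[[-0.003, 0.015, 0.0014, 0, 0, 0, 0.01], [0, 0.012, 0, 0, 0, 0, 0.01], [0, 0, 0, 0, 0, 0, 0.01], [0, 0.004, 0, 0, 0, 0, 0.01], [0, 0.003, 0, 0, 0, 0, 0.01], [0, 0, 0, 0, 0, 0, 0.01]])

```text
t: 46.65
ee_pos: [412.5, -61.3, 145.0]
tcp_rot: [0.015, -0.016, -0.707, 0.707]
ft_force: [-2.8, -1.2, -0.1]
finger_gap: 21.8
```

>>> carry_out(commands=[[0, 0.004, 0, 0, 0, 0, 0.01], [0, 0.004, 0, 0, 0, 0, 0.01], [0, 0, 0, 0, 0, 0, 0.01]])

```text
t: 47.02
ee_pos: [412.6, -61.3, 136.5]
tcp_rot: [0.015, -0.016, -0.707, 0.707]
ft_force: [-1.2, -2.6, -0.4]
finger_gap: 21.8
```

Run:
```python
from h import *
go([411.6,-60.8,134],yaw=-np.pi/2+PSI)
s=snap("side","16")
crop(s,280,380,160,240,"s16.png")
```

```text
t 47.02 p [412.6 -61.3 136.5] zyaw -1.6141 f [-1.2 -2.6 -0.4] gap 21.8
turn [-0.0004  0.0007 -0.0008]
-> [411.6 -60.8 134. ] shift mm [ 1.   2.5 -0.5] rows>= 1
s16.png scale 7.5
```

View pics/s16.png

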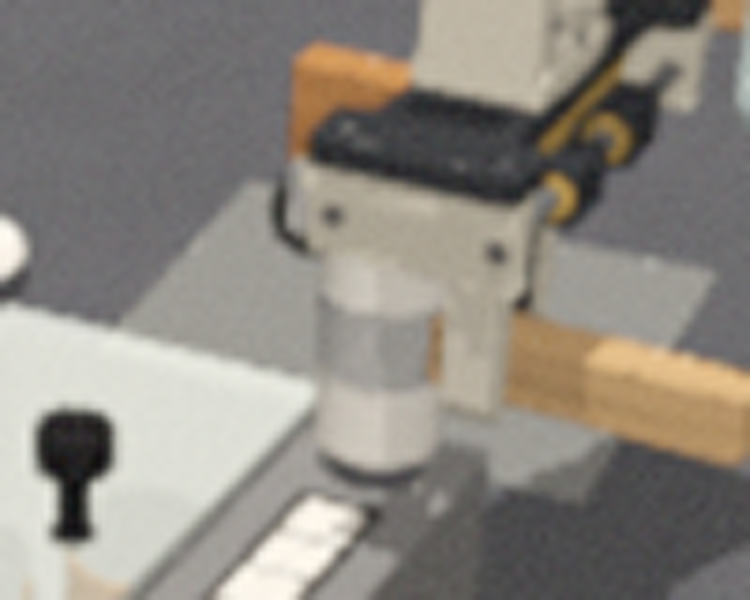

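>>> carry_out(commands=[[0, 0.003, 0, 0, 0, 0, 0.01], [0, 0.0015, 0, 0, 0, 0, 0.01], [0, 0, 0, 0, 0, 0, 0.01]])

```text
t: 47.45
ee_pos: [412.5, -61.5, 133.8]
tcp_rot: [0.015, -0.016, -0.706, 0.707]
ft_force: [-8.0, -1.6, 20.3]
finger_gap: 21.3
```

>>> carry_out(commands=[[0, -0.01, 0, 0, 0, 0, 0.01], [0, -0.04, 0, 0, 0, 0, 0.01], [0, 0, -0.054, 0, 0, 0, 0.01], [0, 0, -0.054, 0, 0, 0, 0.01], [0, 0, -0.054, 0, 0, 0, 0.01], [0, 0, -0.054, 0, 0, 0, 0.01], [0, 0, 0, 0, 0, 0, 0.01], [0, 0, 0, 0, 0, 0, 0.01]])

```text
t: 48.45
ee_pos: [420.8, 154.8, 181.4]
tcp_rot: [0.015, -0.014, -0.707, 0.707]
ft_force: [0.2, 0.6, -3.9]
finger_gap: 21.4
```

Run:
```python
from h import *
go([421.1,155,150],yaw=-np.pi/2+PSI)
s=snap("side","17")
crop(s,230,380,180,300,"s17.png")
```

```text
t 48.45 p [420.8 154.8 181.4] zyaw -1.6125 f [ 0.2  0.6 -3.9] gap 21.4
turn [-0.0004  0.0022  0.0019]
-> [421.1 155.  150. ] shift mm [-0.3 31.4 -0.2] rows>= 1
s17.png scale 5.0
```

View pics/s17.png

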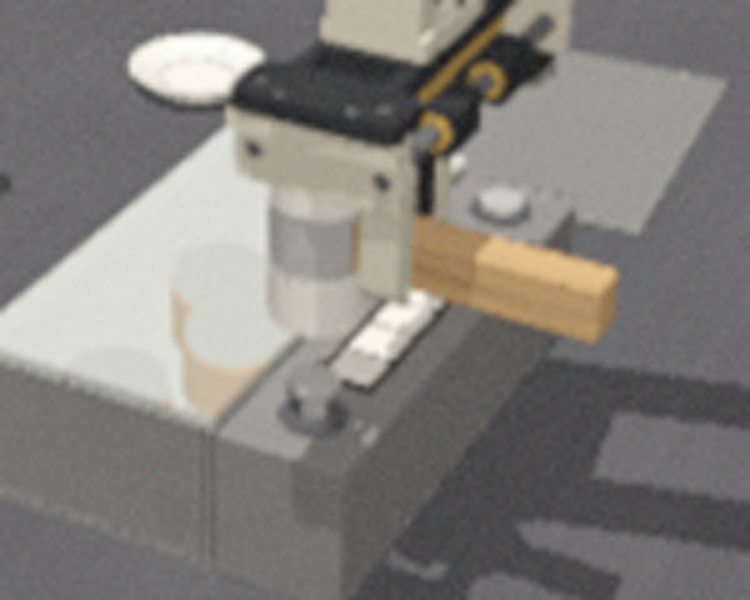

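>>> carry_out(commands=[[0, 0.016, 0, 0, 0, 0, 0.01], [0, 0.015, 0, 0, 0, 0, 0.01], [0, 0, 0, 0, 0, 0, 0.01], [0, 0.004, 0, 0, 0, 0, 0.01], [0, 0.004, 0, 0, 0, 0, 0.01], [0, 0.004, 0, 0, 0, 0, 0.01], [0, 0.003, 0, 0, 0, 0, 0.01], [0, 0, 0, 0, 0, 0, 0.01]])

```text
t: 49.5
ee_pos: [422.2, 154.8, 136.3]
tcp_rot: [-0.015, 0.016, 0.707, -0.707]
ft_force: [-0.1, -2.5, 1.3]
finger_gap: 21.4
```

>>> carry_out(commands=[[0, 0.003, 0, 0, 0, 0, 0.01], [0, 0.0015, 0, 0, 0, 0, 0.01], [0, 0, 0, 0, 0, 0, 0.01]])

```text
t: 49.88
ee_pos: [422.0, 154.8, 133.7]
tcp_rot: [0.014, -0.016, -0.707, 0.707]
ft_force: [-6.7, -4.2, 21.8]
finger_gap: 21.4
```

Home. Lift and carry the mallet back.

>>> carry_out(commands=[[0, -0.01, 0, 0, 0, 0, 0.01], [0, -0.045, 0, 0, 0, 0, 0.01], [-0.01, 0, 0.057, 0, 0, 0, 0.01], [-0.01, 0, 0.057, 0, 0, 0, 0.01], [-0.01, 0, 0.057, 0, 0, 0, 0.01], [-0.01, 0, 0.057, 0, 0, 0, 0.01], [-0.011, 0, 0.057, 0, 0, 0, 0.01], [-0.014, 0, 0.057, 0, 0, 0, 0.01], [-0.014, 0, 0.057, 0, 0, 0, 0.01], [0, 0, 0, 0, 0, 0, 0.01], [0, 0, 0, 0, 0, 0, 0.01]])

```text
t: 51.25
ee_pos: [482.7, -246.3, 185.3]
tcp_rot: [-0.016, 0.015, 0.708, -0.706]
ft_force: [-0.8, -0.2, -4.1]
finger_gap: 21.6
```

Run:
```python
from h import *
go([498,-246,100],[498,-246,51],yaw=-np.pi/2+PSI)
t=snap("top","18");s=snap("side","18")
crop(s,200,420,90,280,"s18.png")
vv,uu=np.mgrid[0:420,0:560]
for c in (load("top0"),t,load("side0"),s):
    P=dep(c,uu.ravel(),vv.ravel()).reshape(420,560,3);Q=P-[555.2,41,0]
    cx=Q[...,0]*np.cos(PSI)+Q[...,1]*np.sin(PSI);cy=-Q[...,0]*np.sin(PSI)+Q[...,1]*np.cos(PSI)
    ok=(c["range_z"]>0)&(P[...,2]>70)&(P[...,2]<110)
    f=lambda x,y,r:np.median(P[ok&(abs(cx-x)<r)&(abs(cy-y)<r)][:,2]).round(1)
    print("pins",f(-99,-108,7),f(-99,108,7),"links",[f(-99,-62.5+25*i,8) for i in range(6)],"ledge",f(-75,0,4))
```

```text
t 51.25 p [ 482.7 -246.3  185.3] zyaw -1.6147 f [-0.8 -0.2 -4.1] gap 21.6
turn [0.003  0.0001 0.0021]
-> [ 498 -246  100] shift mm [-15.3  85.3  -1. ] rows>= 2
-> [ 498 -246   51] shift mm [ 0. 49.  0.] rows>= 1
s18.png scale 3.1578947368421053
pins 103.3 102.6 links [np.float64(89.1), np.float64(89.4), np.float64(89.2), np.float64(89.4), np.float64(89.5), np.float64(89.4)] ledge 80.9
pins 89.4 89.2 links [np.float64(83.5), np.float64(83.8), np.float64(83.3), np.float64(83.4), np.float64(83.1), np.float64(83.3)] ledge 81.7
pins 90.1 90.3 links [np.float64(87.7), np.float64(86.8), np.float64(87.3), np.float64(87.2), np.float64(87.1), np.float64(87.3)] ledge 79.5
pins 87.1 87.3 links [np.float64(81.2), np.float64(80.7), np.float64(81.4), np.float64(80.9), np.float64(80.9), np.float64(80.7)] ledge 79.6
```

View pics/s18.png

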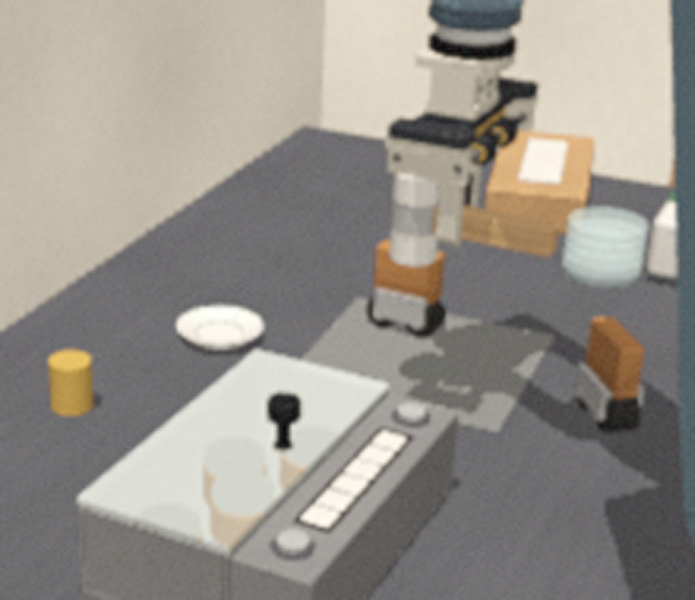

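>>> carry_out(commands=[[-0.0155, 0.04, -0.001, 0, 0, 0, 0.01], [0, 0.05, 0, 0, 0, 0, 0.01], [0, 0.035, 0, 0, 0, 0, 0.01], [0, 0.005, 0, 0, 0, 0, 0.01], [0, 0, 0, 0, 0, 0, 0.01], [0, 0, 0, 0, 0, 0, 0.01]])

```text
t: 52.1
ee_pos: [500.0, -247.5, 58.6]
tcp_rot: [0.014, -0.016, -0.706, 0.708]
ft_force: [0.4, 0.0, -4.2]
finger_gap: 21.8
```

>>> carry_out(commands=[[0, 0, 0, 0, 0, 0, 0.01], [0, 0, 0, 0, 0, 0, 0.01]])

```text
t: 52.35
ee_pos: [499.1, -247.3, 57.5]
tcp_rot: [0.015, -0.016, -0.707, 0.707]
ft_force: [0.1, 0.4, -4.2]
finger_gap: 21.9
```

>>> carry_out(commands=[[0, 0.004, 0, 0, 0, 0, 0.01], [0, 0.003, 0, 0, 0, 0, 0.01], [0, 0, 0, 0, 0, 0, 0.01]])

```text
t: 52.72
ee_pos: [498.7, -247.0, 49.5]
tcp_rot: [-0.015, 0.015, 0.707, -0.707]
ft_force: [-0.7, 0.1, -3.3]
finger_gap: 21.6
```

>>> carry_out(commands=[[0, 0.0007, 0, 0, 0, 0, 0.01], [0, 0, 0, 0, 0, 0, 0.01], [0, 0, 0, 0, 0, 0, 0.03], [0, 0, 0, 0, 0, 0, 0.05], [0, 0, 0, 0, 0, 0, 0.05], [0, -0.01, 0, 0, 0, 0, 0.05], [0, -0.04, 0, 0, 0, 0, 0.05], [0, -0.06, 0, 0, 0, 0, 0.05], [0, -0.06, 0, 0, 0, 0, 0.05], [0.04, -0.04, -0.04, 0, 0, 0, 0.05], [0.04, 0, -0.04, 0, 0, 0, 0.05], [0, 0, 0, 0, 0, 0, 0.05]], force=20)

```text
t: 54.22
ee_pos: [423.6, -164.9, 256.1]
tcp_rot: [-0.015, 0.015, 0.707, -0.707]
ft_force: [1.2, -1.1, 0.3]
finger_gap: 50.0
```

Run:
```python
from h import *
go()
t=snap("top","19");s=snap("side","19")
cv2.imwrite("pics/side19.png",cv2.resize(s["pixels"][:,:,::-1],(800,600)))
cv2.imwrite("pics/top19.png",cv2.resize(t["pixels"][:,:,::-1],(800,600)))
```

```text
t 54.23 p [ 423.6 -164.9  256.1] zyaw -1.6124 f [ 1.2 -1.1  0.3] gap 50.0
```

View pics/side19.png

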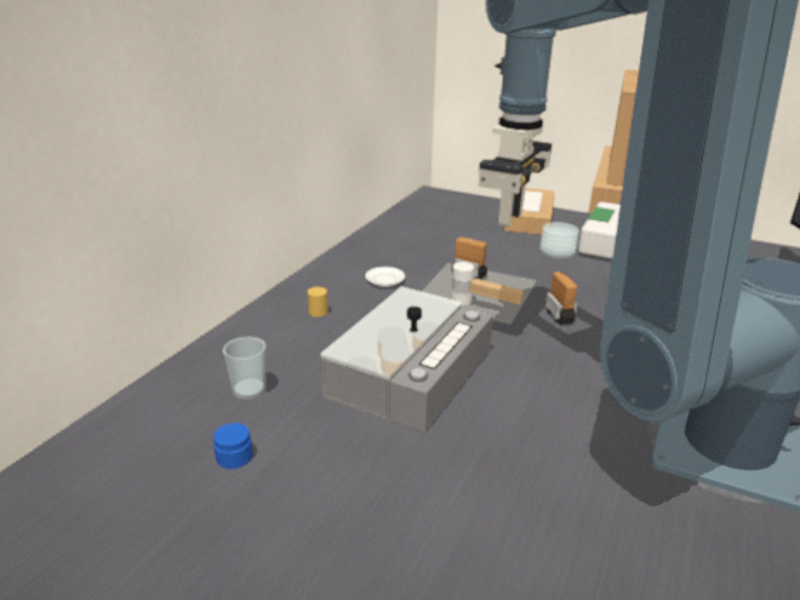

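View pics/top19.png

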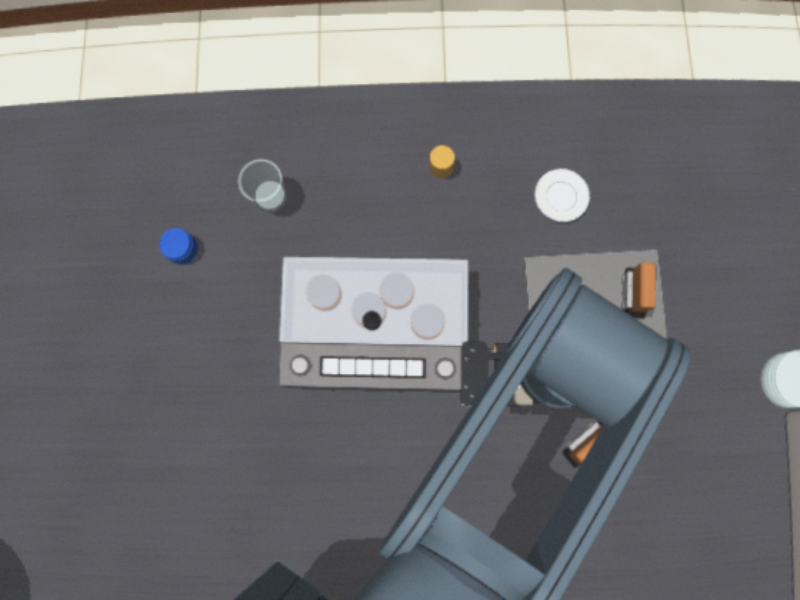

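Run:
```python
from h import *
crop(load("side19"),290,420,150,240,"s19.png")
```

```text
s19.png scale 6.153846153846154
```

View pics/s19.png

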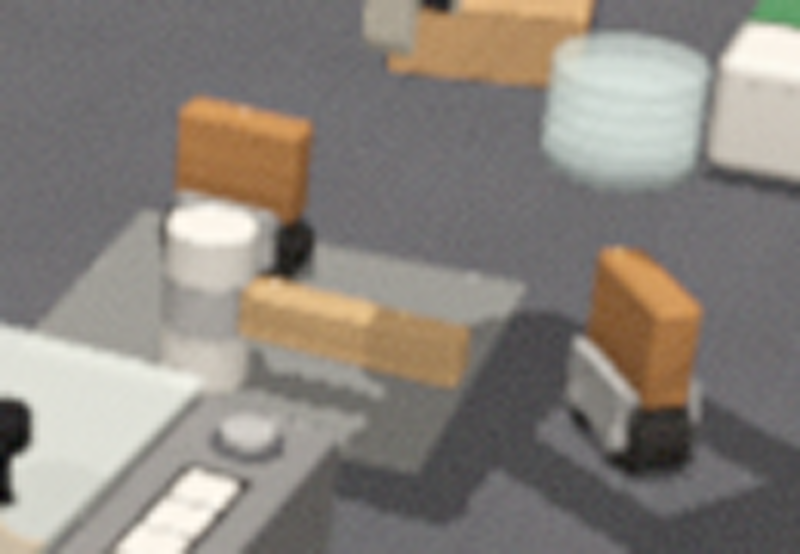

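The crop shows the mallet upright on its head (about 210, 300) and the roller on its wheels (about 245, 180), both on the mat.

```bash
python3 -c "
from plant import hand_in
print(hand_in())"
```

```text
the job is handed in; nothing more can be done
None
```

The job is done and handed in at about 54 s of the 210 s allowed; hand-in gives no verdict, so these results are from my own checks.

- **Jars and lid:** All four amber jars were gripped at 8 N and stand in the case. The lid is pushed shut and lies flat in both views.
- **Seal bar:** I used the roller farthest to the right and ran it over the bar at about 25 N, more than one pass. All six links dropped about 6 mm, and their tops now read 81–84 mm against 82 mm nominal.
- **Latch pins:** I drove both pins with the mallet in several pushes until they bottomed, rather than with sharp blows. Their tops read 87–89 mm against 88 mm nominal.
- **Tools and bystanders:** In the last pictures the roller stands on its wheels and the mallet on its head, both on the mat. The beaker, dish, weight, blue look-alike jar and second roller look unmoved, and the arm is clear of everything.
- **Disagreements:** Heights from the two cameras differ by about 2 mm (top reads high, side reads low), which is within the calibration. In the first pictures the side camera read both raised pins at about 90 mm, against 103 mm from the top camera. I took that as the side patch missing the pin tops. No check failed.

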